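Pack the part boxes into the kit tray and bar it shut

ROBOT

A 6-joint arm with a two-finger parallel gripper is mounted at the origin on the work surface. World frame = base frame: x ahead of the robot, y to its left, z up, the work surface at z = 0. Lengths are in mm, angles in rad, forces in N, time in s.
With the tool pointing down it reaches from about 350 to 725 mm from the base axis. Payload 4.3 kg.
Tool frame: the origin (TCP) lies at the very end of the fingers, on their centre line; the grasp point (between the pads) lies 19 mm behind it; x points along the fingers, y is the direction in which the jaws open and shut, and the axes are right-handed (so a half turn about x gives the same grasp; the last joint's range is limited). The gripper opens to 85 mm and grips with 20 to 120 N. Pads are 22 mm wide; open, the fingers measure 114 mm over their backs; the gripper's body (76 mm by 85 mm) begins 54 mm behind the grasp point. The pads swing forward as they close: fully open they stand 13 mm farther back than shut.
Start: joints at [-1.215, 0.377, 0.081, 1.274, 0, 1.46], TCP at [258.27, -513.774, 231.329] pointing down, gripper open.
Joint ranges: [-2.72, 2.72], [-0.84, 1.66], [-1.02, 1.22], [-1.77, 2.12], [-1.37, 1.28], [-3.14, 3.14]. Speed limits (rad/s): [2.57, 2.57, 3.14, 3.14, 3.14, 3.14].

INTERFACE

Orientations are given as a rotation vector (axis times angle).
In Python, from rig import robot gives the robot as it stands.
- The arm moves only by the shell command python3 -m crank 'ROWS'. ROWS is JSON, a list of rows, each a list of 5 numbers: the closure in counts, from 0 (fully open) to 255 (shut), then the shift along the tool's x, y, z in cm, then the turn about the tool's x in degrees. A call has 1 to 8 rows; each row shifts and turns the commanded pose from where the row before left it, along the tool's axes as they then stand; what a row does not reach is not made up. A row lasts 1/10 s, in which the tool goes at most 50 mm and 8.59 degrees, less where a joint would pass 70% of its speed; a pose out of reach is approached as far as the arm can. A call is refused whole if a number of a shift passes 5 or a number of a turn 8.59, either way. A call with a gripper value outside its range is refused whole. The fingers move at their own pace and stop on an object; the grip force is fixed at half the most. Time passes only in rows, so rows that do not move let the fingers close. It gives the time, the measured TCP pose, the force and the opening at its end, in the units of the state.
- robot.get_state(): the state, without advancing time (a new reading comes with each control period).
- robot.camera(name): name is "scene" or "top" or "wrist"; returns a dict with "img" (384x512x3 uint8, red, green, blue), "vertical_fov" (degrees; the focal length in pixels is half the picture's height over the tangent of half this angle, whatever the lens; pixels are square), "cx", "cy" (the principal point, pixels), "R" (3x3) and "t" (3): a world point X has camera coordinates R X + t. Camera axes: x right, y down, z forward; pixel columns grow to the right and rows downward; lengths in mm; the calibration is good to about 2 mm. A picture is of the moment at which its call begins. There is no depth.
- robot.close_job(): hands the job in, once; it reports no verdict.
The state is a dict: "clock": time; "joint_pos": joint angles; "joint_vel": joint speeds; "effort": joint torques, N m; "tool_pos": TCP position; "tool_rot": TCP orientation; "wrist_force": force on the tool from outside, world axes, zero at the start; "torque": the same for the moment, N m; "finger_gap": opening from 0.0 (shut) to 1.0 (fully open).
Only numpy, scipy, OpenCV 4.12 (cv2) and the standard library are available. Lean on these libraries where they do the work, as an engineer would, in place of code of your own. Each camera call takes 0.05 s, during which the arm holds its last target. There are 200 camera calls.

TASK

Swing the tray's keeper bar right back clear of the tray, then pack all the grey part boxes on the bench into the orange tray, upright and flat on its floor side by side, so that every one fits at once. Then swing the bar fully shut over them until it has snapped home in its catch. Leave the wheels, tyres, bottles and brush where they are.

Things in the scene. Friction and masses are not known exactly. Their poses are not given: they have to be found in the camera images.
- tray: The kit tray: orange printed open box fixed to the bench. Outside 148 mm along its x, 190 mm along its y; walls 5 mm thick, 35 mm high. Origin: centre of the underside, on the bench. x points to the far side, where the hinge post (22 x 26 mm, 79 mm high) stands outside the wall, centred 85 mm from the origin; the latch post stands likewise on the near side.
- tray_floor (a point): Centre of the tray's inner floor, 5 mm above the bench, axes as the tray's. The inside is 138 mm along x by 180 mm along y, 30 mm deep.
- latch (a point): Catch for the bar on the near side of the tray: post 22 mm (tray x) by 60 mm (tray y), 66 mm high, with a sprung steel dome rising to 83 mm. The point is where the middle of the shut bar's underside lies, 80 mm above the bench, 85 mm along the tray's -x from its origin.
- bar (a joint): Angle of the keeper bar about its upright hinge, rad. 0 = shut: bar along the tray's -x from the hinge, across the tray. Grows clockwise seen from above, towards the tray's +y; 1.57 = along the far wall; stop at 1.75. Stiff hinge (0.07 N m), stays where left. Below 0.21 the bar rides up on the latch's dome (some 5 N at the knob); below 0.05 it drops behind the dome and is held.
- bar_hinge (a point): Point on the upright hinge axis of the keeper bar at the height of the bar's underside, 80 mm above the bench; fixed to the tray, 85 mm along the tray's x from its origin.
- bar_knob (a point): Middle of the round upright knob (18 mm diameter, from 90 to 126 mm above the bench) on the keeper bar, 150 mm from the hinge axis. The bar is flat aluminium, 18 mm wide, 10 mm thick (80 to 90 mm above the bench), and reaches 180 mm from the hinge axis. A box sitting on the tray floor clears it by 11 mm.
- box_long: Lidded grey part box 126 x 44 mm, 40 mm high, with a grip rib on the middle of the lid, 12 mm thick, 26 mm long and 24 mm high (top 64 mm above the underside). Origin: centre of the underside; x along the 126 mm side, z up. The rib runs along y, so fingers close on it along x, over the box's own lid. May be absent.
- box_wide: Lidded grey part box 84 x 64 mm, 40 mm high, with a grip rib on the middle of the lid, 12 mm thick, 26 mm long and 24 mm high (top 64 mm above the underside). Origin: centre of the underside; x along the 84 mm side, z up. The rib runs along y, so fingers close on it along x, over the box's own lid. May be absent.
- box_short_1: Lidded grey part box 64 x 42 mm, 40 mm high, with a grip rib on the middle of the lid, 12 mm thick, 26 mm long and 24 mm high (top 64 mm above the underside). Origin: centre of the underside; x along the 64 mm side, z up. The rib runs along y, so fingers close on it along x, over the box's own lid. Twin of the other one. May be absent.
- box_short_2: Lidded grey part box 64 x 42 mm, 40 mm high, with a grip rib on the middle of the lid, 12 mm thick, 26 mm long and 24 mm high (top 64 mm above the underside). Origin: centre of the underside; x along the 64 mm side, z up. The rib runs along y, so fingers close on it along x, over the box's own lid. Twin of the other one. May be absent.
- box_slim_1: Lidded grey part box 84 x 30 mm, 40 mm high, with a grip rib on the middle of the lid, 12 mm thick, 26 mm long and 24 mm high (top 64 mm above the underside). Origin: centre of the underside; x along the 84 mm side, z up. The rib runs along y, so fingers close on it along x, over the box's own lid. Twin of the other one. May be absent.
- box_slim_2: Lidded grey part box 84 x 30 mm, 40 mm high, with a grip rib on the middle of the lid, 12 mm thick, 26 mm long and 24 mm high (top 64 mm above the underside). Origin: centre of the underside; x along the 84 mm side, z up. The rib runs along y, so fingers close on it along x, over the box's own lid. Twin of the other one. May be absent.
- tyre_1: Bystander, to be left alone: rubber tyre, ring of 66 mm diameter, 24 mm high. Origin: centre of its underside.
- tyre_2: Bystander, to be left alone: rubber tyre, ring of 66 mm diameter, 24 mm high. Origin: centre of its underside.
- wheel_1: Bystander, to be left alone: metal wheel, 58 mm diameter, 26 mm high. Origin: centre of its underside.
- wheel_2: Bystander, to be left alone: metal wheel, 58 mm diameter, 26 mm high. Origin: centre of its underside.
- paint_jar: Bystander, to be left alone: small paint jar, 44 mm diameter, 50 mm high. Origin: centre of its underside.
- thinner: Bystander, to be left alone: small bottle, 48 mm diameter, 90 mm high. Origin: centre of its underside.
- brush: Bystander, to be left alone: brush lying flat. Origin: centre of its underside.
Mind the look-alikes: they are no part of the job. Leave any purple or yellow look-alike of the box_long alone. What is shaped like the box_short_1 but yellow is not meant.

How it is judged (in metres and radians):
On the way, in this order (a step that is already met when the one before it is completed fails the run):
1. the keeper bar is swung clear of the tray (1.35 rad or more) (value of joint bar above 1.35 rad), for 0.2 s.
2. every part box sits flat on the tray floor, while the bar is still open (x of box_long in the frame of tray between -0.06 and 0.06 m and y of box_long in the frame of tray between -0.08 and 0.08 m and z of each of box_long, box_wide, box_short_1, box_short_2, box_slim_1, box_slim_2 in the frame of tray below 0.009 m and angle between each of box_long, box_wide, box_short_1, box_short_2, box_slim_1, box_slim_2's own z axis and vertical below 0.06 rad and x of box_wide in the frame of tray between -0.06 and 0.06 m and y of box_wide in the frame of tray between -0.08 and 0.08 m and x of box_short_1 in the frame of tray between -0.06 and 0.06 m and y of box_short_1 in the frame of tray between -0.08 and 0.08 m and x of box_short_2 in the frame of tray between -0.06 and 0.06 m and y of box_short_2 in the frame of tray between -0.08 and 0.08 m and x of box_slim_1 in the frame of tray between -0.06 and 0.06 m and y of box_slim_1 in the frame of tray between -0.08 and 0.08 m and x of box_slim_2 in the frame of tray between -0.06 and 0.06 m and y of box_slim_2 in the frame of tray between -0.08 and 0.08 m and value of joint bar above 0.3 rad), for 0.2 s.
3. the keeper bar is shut, home in its detent (under 0.03 rad) (value of joint bar below 0.03 rad), for 0.2 s.
At the end, for the whole second after the job is handed in: Every part box present is inside the tray walls, upright (within 0.06 rad) with its underside within 4 mm of the tray floor, and at rest; the keeper bar is within 0.03 rad of shut (x of box_long in the frame of tray between -0.06 and 0.06 m and y of box_long in the frame of tray between -0.08 and 0.08 m and z of each of box_long, box_wide, box_short_1, box_short_2, box_slim_1, box_slim_2 in the frame of tray below 0.009 m and angle between each of box_long, box_wide, box_short_1, box_short_2, box_slim_1, box_slim_2's own z axis and vertical below 0.06 rad and x of box_wide in the frame of tray between -0.06 and 0.06 m and y of box_wide in the frame of tray between -0.08 and 0.08 m and x of box_short_1 in the frame of tray between -0.06 and 0.06 m and y of box_short_1 in the frame of tray between -0.08 and 0.08 m and x of box_short_2 in the frame of tray between -0.06 and 0.06 m and y of box_short_2 in the frame of tray between -0.08 and 0.08 m and x of box_slim_1 in the frame of tray between -0.06 and 0.06 m and y of box_slim_1 in the frame of tray between -0.08 and 0.08 m and x of box_slim_2 in the frame of tray between -0.06 and 0.06 m and y of box_slim_2 in the frame of tray between -0.08 and 0.08 m and value of joint bar below 0.03 rad and linear speed of each of box_long, box_wide, box_short_1, box_short_2, box_slim_1, box_slim_2 below 0.02 m/s); the robot touches nothing.
It fails at once if a bystander (tyre, wheel, jar, bottle, brush) is moved more than 50 mm (distance of any of tyre_1, tyre_2, wheel_1, wheel_2, paint_jar, thinner, brush from where it was at the start of the episode above 0.05 m).
Of box_long, box_wide, box_short_1, box_short_2, box_slim_1, box_slim_2 only 5 to 6 are there at a start; the rules pass over those that are not, and their reading is None.
At some moment in a run one of box_long, box_wide, box_short_1, box_short_2, box_slim_1, box_slim_2 may be knocked a few centimetres aside while the robot is not near it.
It also fails if it takes over 208 s, if anything falls off the work surface, if the arm or the gripper's body presses on something with over 40 N, if the wrist force passes 120 N, or if a joint passes its speed limit or range.

## Working session

There is one attempt and no reset: what is moved stays moved. The work goes in short steps, Python scripts to look and compute and a shell command to move; the robot and the scene stay as the last step left them, time stands still between calls to the robot, and variables do not carry over. Pictures are saved under pics/ and viewed, about 12 in all and at most 16, crops included, and the job is handed in when it is done.

```bash
mkdir -p pics; ls
cat > h.py <<'E'
import numpy as np,cv2
from rig import robot
from scipy.spatial.transform import Rotation as Ro
def snap(n,f,crop=None,s=1):
    c=robot.camera(n); im=c['img'][:,:,::-1]; np.save('pics/'+f+'.npy',im); 
    import pickle; pickle.dump(c,open('pics/'+f+'.pkl','wb'))
    if crop: x0,y0,x1,y1=crop; im=im[y0:y1,x0:x1]
    cv2.imwrite('pics/'+f+'.png',cv2.resize(im,None,fx=s,fy=s,interpolation=cv2.INTER_CUBIC)); return c
def load(f):
    import pickle; return pickle.load(open('pics/'+f+'.pkl','rb'))
def foc(c): return 192/np.tan(np.radians(c['vertical_fov'])/2)
def px2w(c,u,v,z):
    f=foc(c); R=np.array(c['R']); t=np.array(c['t']); d=R.T@np.array([(u-c['cx'])/f,(v-c['cy'])/f,1]); o=-R.T@t
    return (o+d*(z-o[2])/d[2]).round(1)
def w2px(c,X):
    p=np.array(c['R'])@np.array(X)+np.array(c['t']); f=foc(c); return (p[:2]/p[2]*f+[c['cx'],c['cy']]).round(1)
E
python3 - <<'E'
from h import *
c=snap('top','top0',s=1.5); snap('scene','sc0',s=1.5)
print(c['vertical_fov'],c['cx'],c['cy'],np.round(c['R'],3),c['t'])
s=robot.get_state();print(s); print(Ro.from_rotvec(s['tool_rot']).as_matrix().round(3))
E
```

```text
pics
54.22845118951198 257.55399654374725 193.4503414615379 [[ 0.024 -1.     0.018]
 [-0.998 -0.025 -0.064]
 [ 0.064 -0.017 -0.998]] [  41.72662868  507.36546468 1658.07093817]
{'clock': 0.1, 'joint_pos': array([-1.21532454e+00,  3.78020152e-01,  7.97910179e-02,  1.27446461e+00,
        2.26897993e-05,  1.46049633e+00]), 'joint_vel': array([ 0.00208995, -0.00168717,  0.00012685, -0.00107942,  0.00054024,
       -0.00128128]), 'effort': array([ 7.74975706e-04, -4.64693999e+01,  2.70581961e+01,  1.19346156e-02,
       -9.57586462e-05, -3.85823469e-06]), 'tool_pos': array([ 258.04039372, -513.17384873,  230.4493551 ]), 'tool_rot': array([ 1.96272311,  0.46748983, -1.96314574]), 'wrist_force': array([ 0.86123551, -0.51128021, -0.17204095]), 'torque': array([ 0.04644069,  0.02293464, -0.00604054]), 'finger_gap': 0.9999844689687966}
[[-0.001  0.449 -0.893]
 [ 0.002 -0.893 -0.449]
 [-1.    -0.002 -0.   ]]
```

View pics/top0.png

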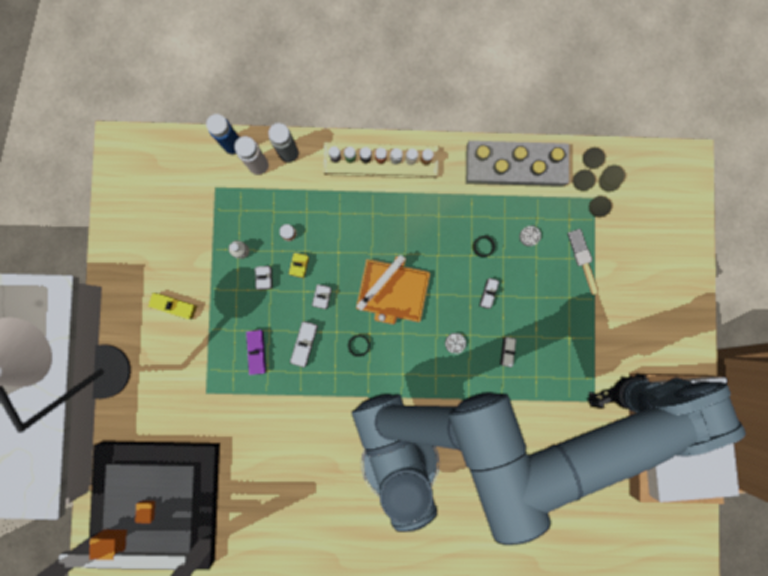

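View pics/sc0.png

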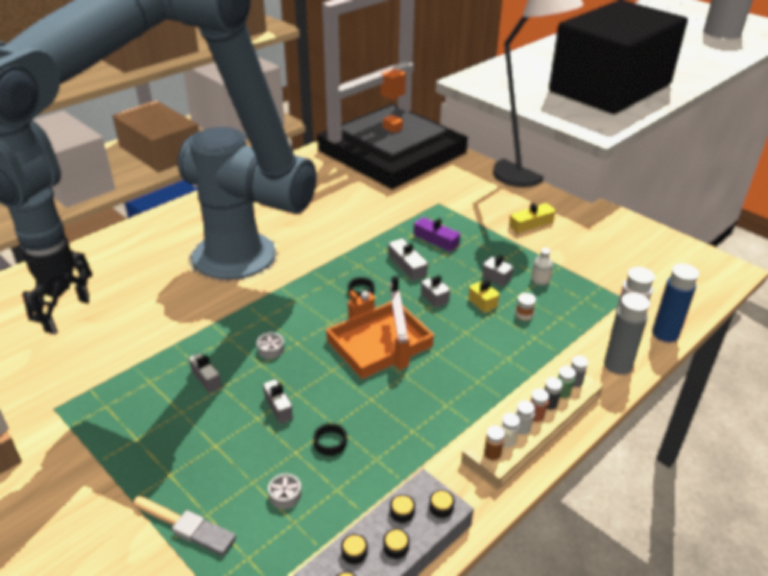

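Run:
```python
from h import *
im=np.load('pics/top0.npy')[140:260,155:355]
cv2.imwrite('pics/crop0.png',cv2.resize(im,None,fx=4,fy=4,interpolation=cv2.INTER_CUBIC))
c=load('top0')
for n,u,v,z in [('hinge',402,262,85),('barend',361,306,85),('short1',263,277,40),('short2',322,296,40),('long',304,343,40),('slimA',490,292,40),('slimB',508,351,40),('t1',366,262,35),('t2',431,270,35),('t3',422,321,35),('t4',359,307,35)]:
  print(n,px2w(c,u/1.5,v/1.5,z))
```

```text
hinge [583.7  12.2  85. ]
barend [454.9 126.1  85. ]
short1 [534.3 416.   40. ]
short2 [482.9 242.1  40. ]
long [344.9 290.1  40. ]
slimA [ 506.8 -250.7   40. ]
slimB [ 335.3 -305.6   40. ]
t1 [586.7 116.2  35. ]
t2 [567.9 -76.2  35. ]
t3 [416.9 -52.5  35. ]
t4 [453.6 133.3  35. ]
```

View pics/crop0.png

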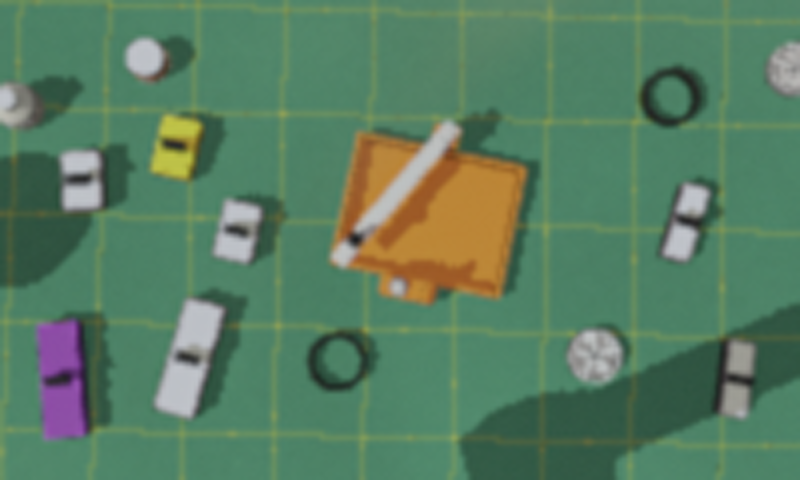

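```bash
cat >> h.py <<'E'
def plan(x,y,z=None,yaw=None,s=None):
    """print tool-axis shift (cm) and turn(deg) to reach world target; shift in current tool axes"""
    s=s or robot.get_state(); M=Ro.from_rotvec(s['tool_rot']).as_matrix(); p=np.array(s['tool_pos'])
    psi=np.degrees(np.arctan2(M[1,1],M[0,1]))
    d=np.array([x,y,p[2] if z is None else z])-p
    t=None if yaw is None else (psi-yaw+90)%180-90
    print('tcp',p.round(1),'psi %.1f'%psi,'shift cm',(M.T@d/10).round(2),'turn',None if t is None else round(t,1),'F',np.round(s['wrist_force'],1),'t',round(s['clock'],1),'gap %.2f'%s['finger_gap'])
    if t is not None:
        M2=M@Ro.from_rotvec([np.radians(t),0,0]).as_matrix(); print('   after turn: shift',(M2.T@d/10).round(2))
E
python3 - <<'E'
from h import *
c=load('top0')
g=lambda u,v,z:px2w(c,u/4+155-.4,v/4+140-.4,z)
T=[g(*p,35)[:2] for p in [(358,132),(527,167),(500,298),(333,262)]]
print('tray',T,np.mean(T,0))
for a,b in [(0,1),(3,2),(1,2),(0,3)]:
  d=T[b]-T[a]; print(np.linalg.norm(d),np.degrees(np.arctan2(d[1],d[0])))
print('knob',g(356,238,126),'hingeEnd',g(452,130,90),'post latch',g(398,287,83))
for n,u,v in [('shA',82,180),('shB',238,230),('long',188,358),('slA',686,222),('slB',737,378)]: print(n,g(u,v,42))
plan(380,100,300,-12)
w=snap('wrist','w0',s=1); print(np.round(w['R'],3),w['t'],w['vertical_fov'])
R=np.array(w['R']);print(-R.T@np.array(w['t']))
E
```

```text
tray [array([595.9, 116. ]), array([561.8, -71.9]), array([416.3, -44.9]), array([451.5, 139.8])] [506.375  34.75 ]
190.96915981382963 -100.28606184780114
188.02428034698073 -100.78999964930898
147.98395183262267 169.48737283007864
146.3482148849107 170.64065818795893
knob [474.1 113.3 126. ] hingeEnd [594.1  14.4  90. ] post latch [425.  68.  83.]
shA [534.4 416.7  42. ]
shB [483.8 244.4  42. ]
long [342.9 294.4  42. ]
slA [ 504.7 -247.8   42. ]
slB [ 334.9 -305.9   42. ]
tcp [ 258.  -513.2  230.4] psi -63.3 shift cm [ -6.85 -49.32 -38.44] turn -51.3 F [ 0.9 -0.5 -0.2] t 0.1 gap 1.00
   after turn: shift [ -6.85  -0.83 -62.52]
[[ 0.45  -0.893 -0.003]
 [-0.845 -0.426  0.322]
 [-0.289 -0.143 -0.947]] [-574.26892969  -42.5921881   381.11544729] 60.254194321365524
[ 332.30860808 -476.72005639  373.03734274]
```

```bash
python3 -m crank '[[255,0,0,0,-8.2],[255,0,0,0,-8.2],[255,0,0,0,-8.2],[255,0,0,0,-8.2],[255,0,0,0,-8.2],[255,0,0,0,-8.2],[255,0,0,0,-8.2]]'; python3 -m crank '[[255,0,0,0,-8.2],[255,0,0,0,-8.2],[255,0,0,0,-8.2],[255,0,0,0,-8.2],[255,0,0,0,-8.2],[255,0,0,0,-8.2],[255,0,0,0,-8.2],[255,0,0,0,0]]'; python3 -c "
from h import *
plan(450,83,230,51)"
```

```text
clock: 0.85
tool_pos: [258.2, -513.5, 230.9]
tool_rot: [1.281, 1.162, -1.28]
wrist_force: [-0.2, 0.4, -0.6]
finger_gap: 0.0
clock: 1.65
tool_pos: [258.2, -513.5, 231.0]
tool_rot: [0.527, 1.506, -0.526]
wrist_force: [0.9, 0.1, 0.0]
finger_gap: 0.003
tcp [ 258.2 -513.5  231. ] psi 51.5 shift cm [  0.13  58.61 -22.15] turn 0.5 F [0.9 0.1 0. ] t 1.6 gap 0.00
   after turn: shift [  0.13  58.43 -22.63]
```

```bash
python3 -m crank '[[255,0,3.66,-1.38,0],[255,0,3.66,-1.38,0],[255,0,3.66,-1.38,0],[255,0,3.66,-1.38,0],[255,0,3.66,-1.38,0],[255,0,3.66,-1.38,0],[255,0,3.66,-1.38,0],[255,0,3.66,-1.38,0]]'; python3 -m crank '[[255,0,3.66,-1.38,0],[255,0,3.66,-1.38,0],[255,0,3.66,-1.38,0],[255,0,3.66,-1.38,0],[255,0,3.66,-1.38,0],[255,0,3.66,-1.38,0],[255,0,3.66,-1.38,0],[255,0,3.66,-1.38,0]]';  python3 -m crank '[[255,0,0,0,0],[255,0,0,0,0]]'; python3 -c "
from h import *
plan(450,83,104,51); c=snap('wrist','w1',s=1.5)"
```

```text
clock: 2.45
tool_pos: [354.3, -214.4, 231.3]
tool_rot: [0.529, 1.505, -0.529]
wrist_force: [0.6, -0.7, 0.9]
finger_gap: -0.0
clock: 3.25
tool_pos: [450.3, 83.6, 231.3]
tool_rot: [0.529, 1.505, -0.529]
wrist_force: [1.3, -0.2, 0.6]
finger_gap: 0.001
clock: 3.45
tool_pos: [449.9, 82.4, 231.0]
tool_rot: [0.525, 1.506, -0.527]
wrist_force: [0.4, -0.2, -0.4]
finger_gap: -0.0
tcp [449.9  82.4 231. ] psi 51.5 shift cm [12.7   0.06 -0.03] turn 0.5 F [ 0.4 -0.2 -0.4] t 3.5 gap -0.00
   after turn: shift [12.7   0.06 -0.03]
```

View pics/w1.png

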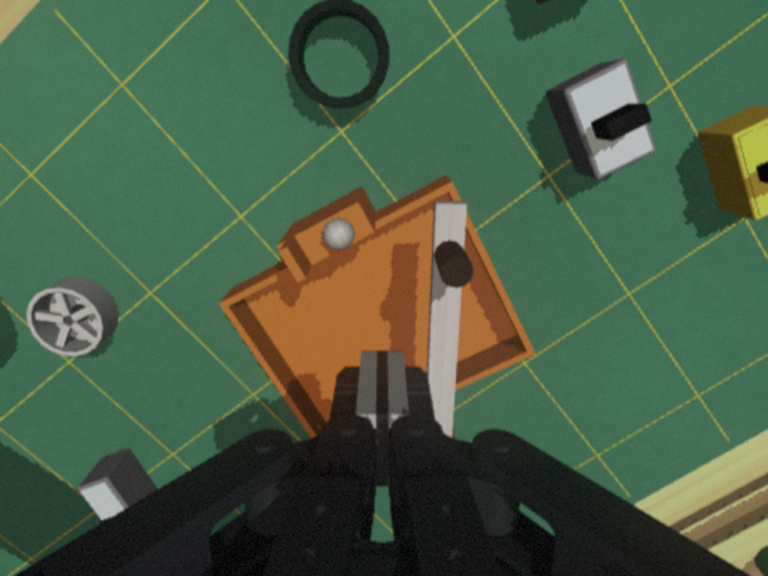

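```bash
python3 -c "
from h import *
c=load('w1'); g=lambda u,v,z:px2w(c,u/1.5-.17,v/1.5-.17,z)[:2]
A,B,C=g(450,178,35),g(530,353,35),g(222,303,35)
print(A,B,C,B-A,C-A,np.linalg.norm(B-A),np.linalg.norm(C-A)); print('yaw',np.degrees(np.arctan2(*(B-A)[::-1])),np.degrees(np.arctan2(*(A-C)[::-1]))-90,'centre',(B+C)/2)
print('knob',g(456,253,126),'dome',g(338,232,83),'barend',g(451,202,90))
L=[g(*p,40) for p in [(623,62),(655,150),(598,178),(563,97)]]; print('shB',L,np.mean(L,0))
print(w2px(c,[449.9,82.4,231])*1.5)
"
```

```text
[449.5 140.9] [594.4 111. ] [419.  -43.7] [144.9 -29.9] [ -30.5 -184.6] 147.95276273189359 187.10267234863326
yaw -11.659292653523003 -9.381772882987335 centre [506.7   33.65]
knob [465.3 118.8] dome [424.5  68.3] barend [450.4 132.2]
shB [array([457.6, 266.6]), array([517.3, 256.5]), array([509.9, 218. ]), array([451.9, 226.7])] [484.175 241.95 ]
[383.1  374.55]
```

```bash
python3 -m crank '[[255,3,0,0,0],[255,4,0,0,0],[255,4,0,0,0],[255,2.1,0,0,0],[255,0,0,0.2,0],[255,0,0.9,0,0],[255,0,0.8,0,0],[255,0,0,0,0]]'; python3 -m crank '[[255,0,1.31,-0.13,5],[255,0,1.31,-0.13,5],[255,0,1.31,-0.13,5],[255,0,1.31,-0.13,5],[255,0,1.31,-0.13,5],[255,0,1.31,-0.13,5],[255,0,1.31,-0.13,5],[255,0,0,0,0]]';  python3 -m crank '[[255,0,1.31,-0.13,5],[255,0,1.31,-0.13,5],[255,0,1.31,-0.13,5],[255,0,1.31,-0.13,5],[255,0,1.31,-0.13,5],[255,0,1.31,-0.13,5],[255,0,0,0,0],[255,0,0,0,0]]'; python3 -c "
from h import *
plan(590.2,18.9,104,80)"
```

```text
clock: 4.3
tool_pos: [465.0, 94.7, 102.1]
tool_rot: [0.527, 1.502, -0.524]
wrist_force: [0.1, -0.3, 0.2]
finger_gap: 0.001
clock: 5.1
tool_pos: [531.9, 155.8, 101.5]
tool_rot: [0.996, 1.329, -0.991]
wrist_force: [-1.0, -0.1, 0.1]
finger_gap: 0.004
clock: 5.9
tool_pos: [606.3, 167.9, 100.6]
tool_rot: [1.379, 1.09, -1.379]
wrist_force: [0.3, 0.1, -0.0]
finger_gap: 0.001
tcp [606.3 167.9 100.6] psi -13.4 shift cm [-0.34  1.88 14.86] turn 86.6 F [ 0.3  0.1 -0. ] t 5.9 gap 0.00
   after turn: shift [-0.34 14.95 -1.01]
```

```bash
python3 -m crank '[[0,0,-2,0,0],[0,-4.5,0,0,0],[0,-4.5,0,0,-4],[0,-4,0,0,0],[0,0,0,0,0]]'; python3 -c "
from h import *
plan(490,150,230,-9); c=snap('top','top1',crop=(155,130,355,270),s=4)"
```

```text
clock: 6.4
tool_pos: [589.5, 173.4, 237.5]
tool_rot: [1.336, 1.121, -1.319]
wrist_force: [0.9, -0.4, 0.0]
finger_gap: 0.841
tcp [589.5 173.4 237.5] psi -9.4 shift cm [ 0.64 -9.44  3.93] turn -0.4 F [ 0.9 -0.4  0. ] t 6.4 gap 0.84
   after turn: shift [ 0.64 -9.47  3.86]
```

View pics/top1.png

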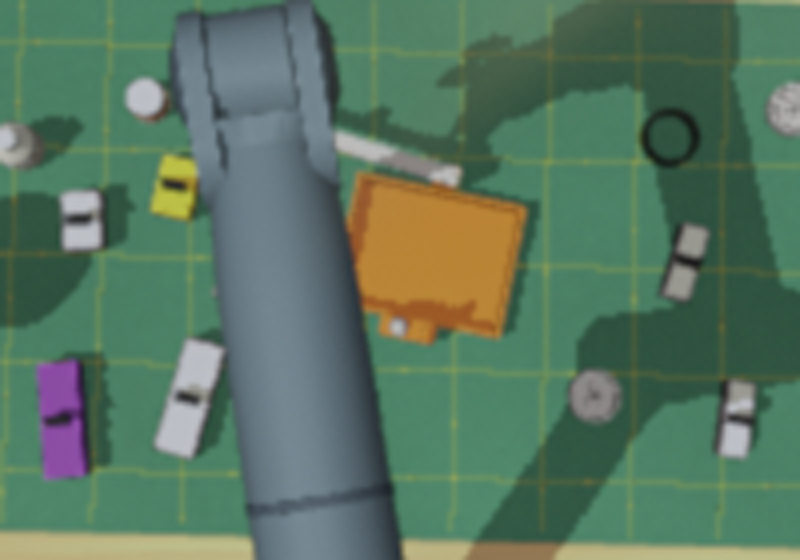

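```bash
python3 -m crank '[[0,0,-3.1,1.3,0],[0,0,-3.1,1.3,0],[0,0,-3.2,1.3,0],[0,0,0,0,0],[0,0,0,0,0]]'; python3 -c "
from h import *
plan(490,150,230,-9); c=snap('wrist','w2',s=1.5)"
```

```text
clock: 6.95
tool_pos: [486.2, 149.5, 229.3]
tool_rot: [1.328, 1.128, -1.331]
wrist_force: [1.2, 0.3, -0.5]
finger_gap: 0.999
tcp [486.2 149.5 229.3] psi -9.4 shift cm [-0.07  0.37 -0.11] turn -0.4 F [ 1.2  0.3 -0.5] t 7.0 gap 1.00
   after turn: shift [-0.07  0.37 -0.11]
```

View pics/w2.png

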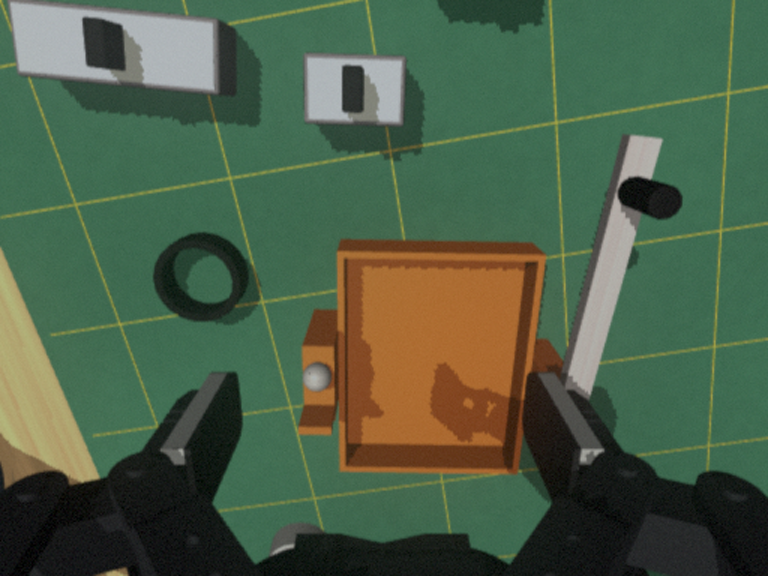

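```bash
cat >> h.py <<'E'
def rect(c,P,z,s=1.5):
    L=np.array([px2w(c,u/s-.17,v/s-.17,z)[:2] for u,v in P]); e=[L[1]-L[0],L[2]-L[1],L[2]-L[3],L[3]-L[0]]
    y=[np.degrees(np.arctan2(a[1],a[0])) for a in e]
    print('centre',L.mean(0).round(1),'sides',[round(float(np.linalg.norm(a)),1) for a in e],'yaws',np.round(y,1))
    return L.mean(0)
E
python3 -c "
from h import *
c=load('w2')
rect(c,[(338,253),(545,253),(520,471),(341,471)],35)
rect(c,[(305,55),(404,56),(403,124),(305,123)],40)
rect(c,[(10,2),(218,20),(215,95),(18,74)],40)
plan(484.5,242,230,-9)
"
```

```text
centre [508.5  34.4] sides [146.2, 188.0, 148.4, 188.1] yaws [  -9.4  -99.6   -9.3 -100.3]
centre [483.8 243. ] sides [60.8, 39.9, 62.8, 39.9] yaws [  -9.9  -99.5  -10.  -102.3]
centre [344.2 290.3] sides [123.2, 42.9, 121.8, 40.1] yaws [ -13.9 -107.9  -15.2 -106.2]
tcp [487.6 149.7 229.7] psi -9.5 shift cm [-0.03 -1.82 -9.05] turn -0.5 F [ 0.3  0.1 -0. ] t 7.0 gap 1.00
   after turn: shift [-0.03 -1.75 -9.07]
```

```bash
cat >> h.py <<'E'
C=np.array([508,34.3]); YAW=-9.7
def tp(x,y):
    a=np.radians(YAW); return C+np.array([[np.cos(a),-np.sin(a)],[np.sin(a),np.cos(a)]])@[x,y]
E
python3 -m crank '[[0,0,-1,-4.5,0],[0,0,-0.9,-4.6,0],[0,4,0,0,0],[0,4,0,0,0],[0,4,0,0,0],[0,3.5,0,0,0],[0,3,0,0,0],[0,0,0,0,0]]'; python3 -c "
from h import *
plan(484,243,44,-10)
print(tp(-33.5,11.4),tp(33.5,11.4))"
```

```text
clock: 7.8
tool_pos: [481.3, 241.6, 40.7]
tool_rot: [1.324, 1.129, -1.338]
wrist_force: [-0.5, -0.0, 0.1]
finger_gap: 1.001
tcp [481.3 241.6  40.7] psi -9.5 shift cm [-0.34  0.24 -0.19] turn 0.5 F [-0.5 -0.   0.1] t 7.8 gap 1.00
   after turn: shift [-0.34  0.23 -0.19]
[476.89971271  51.18141376] [542.94184514  39.89262533]
```

```bash
python3 -m crank '[[0,-0.35,0.23,-0.18,0.5],[0,0,0,0,0],[255,0,0,0,0],[255,0,0,0,0],[255,0,0,0,0],[255,0,0,0,0],[255,0,0,0,0],[255,0,0,0,0]]';python3 -c "
from h import *
plan(484,243,44,-10)"; python3 -m crank '[[255,-3,0,0,0],[255,-4,0,0,0],[255,-3,0,0,0],[255,0,0,0,0]]';  python3 -c "
from h import *
plan(477,51,144,-9.7)
snap('wrist','w3',s=1.5)"
```

```text
clock: 8.6
tool_pos: [487.0, 244.1, 49.0]
tool_rot: [1.337, 1.121, -1.336]
wrist_force: [-0.8, -0.4, 2.9]
finger_gap: 0.123
tcp [487.  244.1  49. ] psi -10.0 shift cm [ 0.5  -0.28  0.16] turn -0.0 F [-0.8 -0.4  2.9] t 8.6 gap 0.12
   after turn: shift [ 0.5  -0.28  0.16]
clock: 9.0
tool_pos: [489.9, 245.2, 153.2]
tool_rot: [1.343, 1.118, -1.329]
wrist_force: [0.8, 0.2, -0.8]
finger_gap: 0.119
tcp [489.9 245.2 153.2] psi -10.0 shift cm [ 0.86  2.1  19.35] turn -0.3 F [ 0.8  0.2 -0.8] t 9.0 gap 0.12
   after turn: shift [ 0.86  2.   19.36]
```

View pics/w3.png

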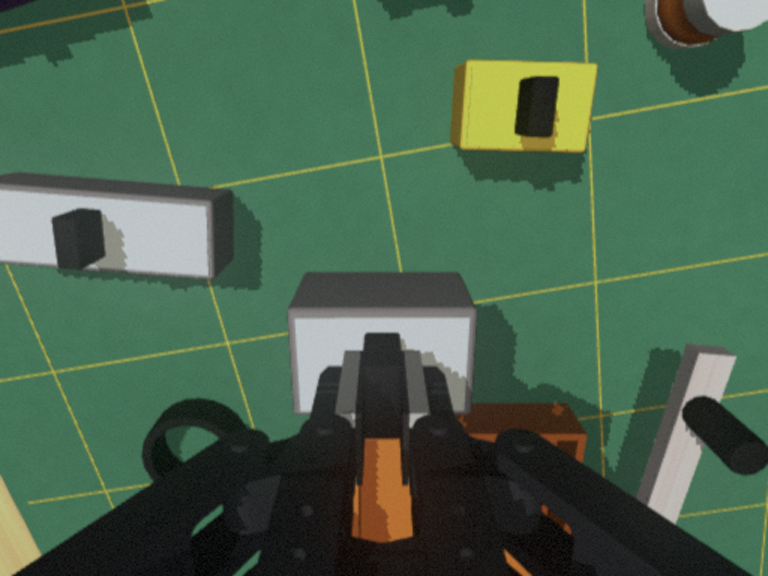

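```bash
python3 -c "
from h import *
c=load('w3')
s=robot.get_state();print(s['tool_pos'])
M=Ro.from_rotvec(s['tool_rot']).as_matrix()
for u,v in [(290,308),(475,308),(470,411),(294,411)]:
  w=px2w(c,u/1.5-.17,v/1.5-.17,s['tool_pos'][2]-9); print(w,M.T@(w-s['tool_pos']))
plan(477,51,150,-9.7)"
```

```text
[488.55586729 244.64728849 150.75943902]
[462.8 268.7 141.8] [  8.88083857 -29.58161509 -19.1892661 ]
[523.9 257.7 141.8] [  9.13663419  32.49978025 -18.97732176]
[517.5 218.  141.8] [ 9.04813671 33.0983618  21.23068575]
[454.9 229.3 141.8] [  8.78610657 -30.51233311  20.98404332]
tcp [488.6 244.6 150.8] psi -10.0 shift cm [ 0.04  2.23 19.27] turn -0.3 F [-0.7 -0.4 -2. ] t 9.1 gap 0.12
   after turn: shift [ 0.04  2.12 19.28]
```

```bash
python3 -m crank '[[255,0,0.4,3.9,0],[255,0,0.4,3.9,0],[255,0,0.5,3.9,0],[255,0,0.5,3.9,-0.3],[255,0,0.4,3.7,0],[255,0,0,0,0],[255,0,0,0,0],[255,0,0,0,0]]';  python3 -c "
from h import *
plan(477,51,54.5,-9.7)"
```

```text
clock: 9.85
tool_pos: [474.4, 50.9, 147.8]
tool_rot: [1.332, 1.126, -1.334]
wrist_force: [0.3, 1.1, -1.2]
finger_gap: 0.124
tcp [474.4  50.9 147.8] psi -9.7 shift cm [ 9.33  0.27 -0.06] turn 0.0 F [ 0.3  1.1 -1.2] t 9.8 gap 0.12
   after turn: shift [ 9.33  0.27 -0.06]
```

```bash
python3 -m crank '[[255,1.5,0.25,0,0],[255,2,0,0,0],[255,2,0,0,0],[255,2,0,0,0],[255,0,0,0,0],[255,0,0,0,0],[255,0,0,0,0],[255,0,0,0,0]]';  python3 -c "
from h import *
plan(477,51,54.5,-9.7)
plan(477,51,54.5,-9.7)
"
```

```text
clock: 10.65
tool_pos: [478.7, 49.9, 74.9]
tool_rot: [1.334, 1.123, -1.331]
wrist_force: [0.0, 0.1, -0.3]
finger_gap: 0.123
tcp [478.7  49.9  74.9] psi -9.7 shift cm [ 2.04 -0.19 -0.07] turn 0.0 F [ 0.   0.1 -0.3] t 10.7 gap 0.12
   after turn: shift [ 2.04 -0.19 -0.07]
tcp [478.7  49.9  74.9] psi -9.7 shift cm [ 2.04 -0.19 -0.07] turn 0.0 F [ 0.   0.1 -0.3] t 10.7 gap 0.12
   after turn: shift [ 2.04 -0.19 -0.07]
```

```bash
python3 -m crank '[[255,0,0,0,0],[255,0,0,0,0],[255,0,0,0,0],[255,0,0,0,0]]';  python3 -c "
from h import *
plan(477,51,54.5,-9.7)
j=robot.get_state();print(j['joint_vel'])
"
```

```text
clock: 11.05
tool_pos: [477.7, 49.6, 73.9]
tool_rot: [1.333, 1.124, -1.333]
wrist_force: [-0.2, -0.5, -0.4]
finger_gap: 0.119
tcp [477.7  49.6  73.9] psi -9.7 shift cm [ 1.94 -0.09 -0.12] turn -0.0 F [-0.2 -0.5 -0.4] t 11.1 gap 0.12
   after turn: shift [ 1.94 -0.09 -0.12]
[ 0.00155037  0.00208566 -0.00070462 -0.00179945 -0.00060829 -0.00128609]
```

```bash
python3 -m crank '[[255,1.0,-0.1,-0.1,0],[255,0.6,0,0,0],[255,0.37,0,0,0],[255,0,0,0,0],[255,0,0,0,0],[255,0,0,0,0]]';  python3 -c "
from h import *
plan(477,51,54.5,-9.7)
"; python3 -m crank '[[160,0,0,0,0],[160,0,0,0,0],[160,0,0,0,0],[160,-2,0,0,0],[160,-3,0,0,0],[160,-4,0,0,0],[120,-4,0,0,0],[0,0,0,0,0]]'; python3 -m crank '[[0,0,0,0,0],[0,0,0,0,0],[0,0,0,0,0]]';  python3 -c "
from h import *
plan(534.4,320,230,-5)
snap('wrist','w4',s=1.5)
"
```

```text
clock: 11.65
tool_pos: [475.9, 50.9, 54.0]
tool_rot: [1.332, 1.125, -1.334]
wrist_force: [-3.1, 1.2, 5.5]
finger_gap: 0.119
tcp [475.9  50.9  54. ] psi -9.7 shift cm [-0.05  0.11 -0.03] turn -0.0 F [-3.1  1.2  5.5] t 11.7 gap 0.12
   after turn: shift [-0.05  0.11 -0.03]
clock: 12.45
tool_pos: [480.8, 50.8, 189.5]
tool_rot: [1.338, 1.117, -1.325]
wrist_force: [1.7, -0.3, 0.3]
finger_gap: 0.682
clock: 12.75
tool_pos: [475.5, 50.9, 182.4]
tool_rot: [1.331, 1.126, -1.336]
wrist_force: [0.0, -0.2, 0.4]
finger_gap: 1.001
tcp [475.5  50.9 182.4] psi -9.7 shift cm [ -4.78   1.25 -27.52] turn -4.7 F [ 0.  -0.2  0.4] t 12.8 gap 1.00
   after turn: shift [ -4.78   3.5  -27.32]
```

View pics/w4.png

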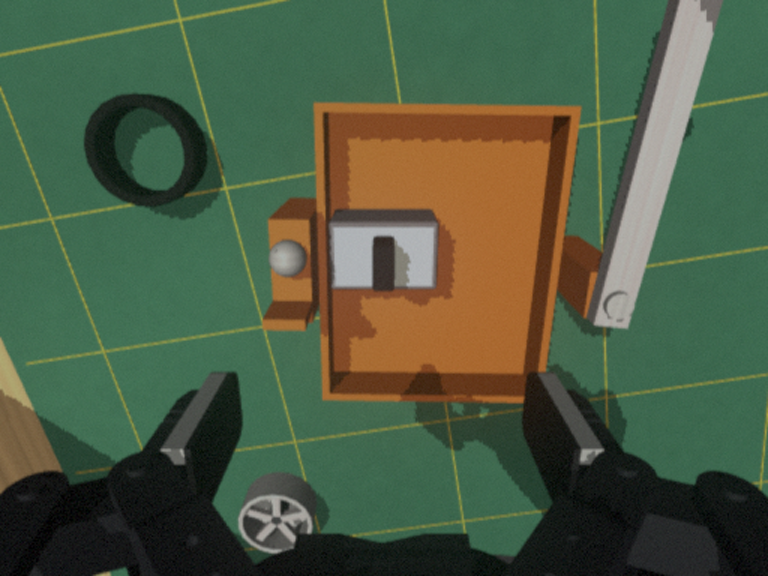

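```bash
cat >> h.py <<'E'
def tf(p):
    a=np.radians(YAW); return (np.array([[np.cos(a),np.sin(a)],[-np.sin(a),np.cos(a)]])@(np.array(p[:2])-C)).round(1)
E
python3 -c "
from h import *
c=load('w4')
print(tf(rect(c,[(315,103),(581,107),(543,400),(322,400)],35)))
print(tf(rect(c,[(330,223),(437,223),(435,289),(331,289)],45)))
print(tf(px2w(c,288/1.5,256/1.5,83)))
plan(530,317,230,-5)"
```

```text
centre [508.  34.] sides [147.1, 187.2, 149.1, 189.6] yaws [ -10.5 -100.1   -9.6 -100.7]
[ 0.  -0.4]
centre [475.6  49.3] sides [61.7, 40.5, 62.6, 40.5] yaws [  -9.6  -99.4   -9.7 -100.7]
[-34.5   9.3]
[-82.8  20.9]
tcp [475.6  50.9 182.5] psi -9.7 shift cm [ -4.77   0.86 -27.15] turn -4.7 F [ 0.  -0.5 -0.7] t 12.8 gap 1.00
   after turn: shift [ -4.77   3.09 -26.98]
```

```bash
python3 -c "
from h import *
plan(530,320,230,5)"
```

```text
tcp [475.6  50.9 182.5] psi -9.7 shift cm [ -4.77   0.81 -27.44] turn -14.7 F [ 0.  -0.5 -0.7] t 12.8 gap 1.00
   after turn: shift [ -4.77   7.75 -26.34]
```

```bash
python3 -m crank '[[0,-2.4,0,0,-7.4],[0,-2.4,0,0,-7.4],[0,0,1.3,-4.4,0],[0,0,1.3,-4.4,0],[0,0,1.3,-4.4,0],[0,0,1.3,-4.4,0],[0,0,1.3,-4.4,0],[0,0,1.2,-4.4,0]]'; python3 -m crank '[[0,0,0,0,0],[0,0,0,0,0],[0,0,0,0,0],[0,0,0,0,0]]'; python3 -c "
from h import *
plan(530,320,230,5)
snap('wrist','w5',s=1.5)"
```

```text
clock: 13.6
tool_pos: [529.7, 322.3, 230.7]
tool_rot: [1.142, 1.25, -1.145]
wrist_force: [0.6, -0.4, 0.6]
finger_gap: 0.999
clock: 14.0
tool_pos: [529.9, 319.2, 232.0]
tool_rot: [1.144, 1.249, -1.145]
wrist_force: [0.8, 0.7, 0.2]
finger_gap: 0.999
tcp [529.9 319.2 232. ] psi 5.0 shift cm [ 0.2   0.02 -0.08] turn -0.0 F [0.8 0.7 0.2] t 14.0 gap 1.00
   after turn: shift [ 0.2   0.02 -0.08]
```

View pics/w5.png

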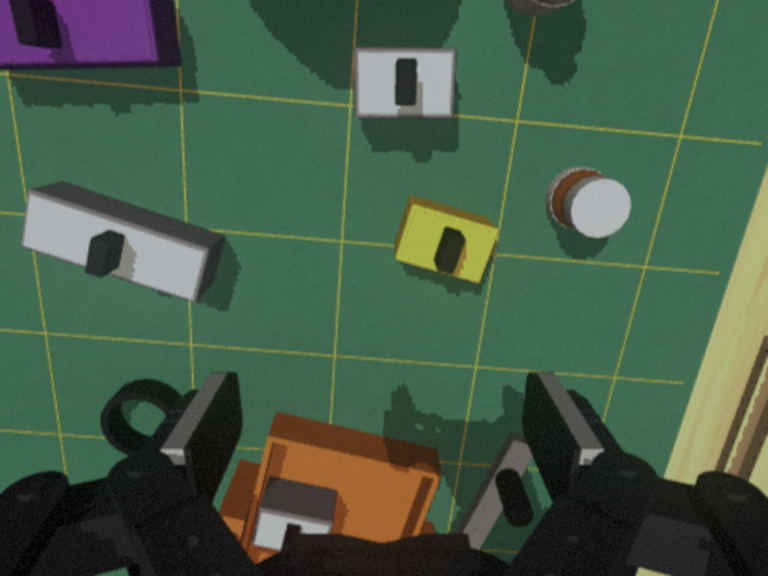

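```bash
python3 -c "
from h import *
c=load('w5')
p=rect(c,[(356,49),(456,49),(455,117),(357,116)],40)
rect(c,[(29,191),(211,247),(197,300),(22,247)],40)
plan(p[0],p[1],48,5)"
```

```text
centre [536.4 416.1] sides [61.6, 40.0, 63.0, 39.3] yaws [  5.  -83.1   4.5 -85. ]
centre [345.8 292. ] sides [124.5, 42.4, 124.1, 41.4] yaws [ -13.3 -105.1  -13.7 -104.5]
tcp [530.1 319.2 232.3] psi 5.0 shift cm [18.42  1.48 -9.6 ] turn -0.0 F [-0.7 -0.1 -0.3] t 14.1 gap 1.00
   after turn: shift [18.42  1.48 -9.6 ]
```

```bash
python3 -m crank '[[0,0,0.74,-4.8,0],[0,0,0.74,-4.8,0],[0,4,0,0,0],[0,4,0,0,0],[0,4,0,0,0],[0,3,0,0,0],[0,1.4,0,0,0],[0,1,0,0,0]]'; python3 -m crank '[[0,0,0,0,0],[0,0,0,0,0],[0,0,0,0,0],[0,0,0,0,0],[0,0,0,0,0]]'; python3 -c "
from h import *
plan(536.4,416.1,48,5)"
```

```text
clock: 14.85
tool_pos: [536.1, 416.5, 57.4]
tool_rot: [1.143, 1.25, -1.145]
wrist_force: [-0.3, -0.2, -0.0]
finger_gap: 1.004
clock: 15.35
tool_pos: [536.9, 418.0, 59.1]
tool_rot: [1.145, 1.249, -1.142]
wrist_force: [0.1, -0.9, 0.1]
finger_gap: 0.996
tcp [536.9 418.   59.1] psi 5.1 shift cm [ 1.11 -0.06  0.19] turn 0.1 F [ 0.1 -0.9  0.1] t 15.3 gap 1.00
   after turn: shift [ 1.11 -0.06  0.19]
```

```bash
python3 -m crank '[[0,1.1,0,0.15,0],[0,0,0,0,0],[255,0,0,0,0],[255,0,0,0,0],[255,0,0,0,0],[255,0,0,0,0],[255,0,0,0,0],[255,0,0,0,0]]';python3 -c "
from h import *
plan(536.4,416.1,48,5)"; python3 -m crank '[[255,-2,0,0,0],[255,-3,0,0,0],[255,-3,0,0,0],[255,-2,0,0,0],[255,0,0,0,0],[255,0,0,0,0],[255,0,0,0,0],[255,0,0,0,0]]';python3 -c "
from h import *
t=tp(33.8,10); print(t)
plan(*t,148,-9.7)"
```

```text
clock: 16.15
tool_pos: [536.5, 416.1, 47.2]
tool_rot: [1.144, 1.25, -1.143]
wrist_force: [0.5, 0.3, 0.6]
finger_gap: 0.124
tcp [536.5 416.1  47.2] psi 5.1 shift cm [-0.08 -0.01  0.  ] turn 0.1 F [0.5 0.3 0.6] t 16.1 gap 0.12
   after turn: shift [-0.08 -0.01  0.  ]
clock: 16.95
tool_pos: [535.4, 415.4, 145.0]
tool_rot: [1.141, 1.251, -1.147]
wrist_force: [0.6, -1.0, -1.0]
finger_gap: 0.12
[543.00167105  38.46209366]
tcp [535.4 415.4 145. ] psi 5.1 shift cm [-0.23 -2.58 37.61] turn 14.8 F [ 0.6 -1.  -1. ] t 16.9 gap 0.12
   after turn: shift [-0.23  7.1  37.03]
```

```bash
python3 -m crank '[[255,0,0,0,7.4],[255,0,0,0,7.4],[255,0,0.8,4.1,0],[255,0,0.8,4.1,0],[255,0,0.8,4.1,0],[255,0,0.8,4.1,0],[255,0,0.8,4.1,0],[255,0,0.8,4.1,0]]'; python3 -m crank '[[255,0,0.8,4.1,0],[255,0,0.8,4.1,0],[255,0,0.7,4.2,0],[255,0,0,0,0],[255,0,0,0,0],[255,0,0,0,0],[255,0,0,0,0],[255,0,0,0,0]]'; python3 -c "
from h import *
t=tp(33.8,10)
plan(*t,53,-9.7)"
```

```text
clock: 17.75
tool_pos: [541.3, 163.8, 146.0]
tool_rot: [1.332, 1.125, -1.334]
wrist_force: [1.1, 0.2, -0.9]
finger_gap: 0.123
clock: 18.55
tool_pos: [543.9, 40.6, 146.9]
tool_rot: [1.331, 1.125, -1.332]
wrist_force: [-0.2, -0.7, -0.5]
finger_gap: 0.121
tcp [543.9  40.6 146.9] psi -9.6 shift cm [ 9.39 -0.05  0.22] turn 0.1 F [-0.2 -0.7 -0.5] t 18.6 gap 0.12
   after turn: shift [ 9.39 -0.05  0.22]
```

```bash
python3 -m crank '[[255,2,-0.05,0.2,0],[255,2,0,0,0],[255,2,0,0,0],[255,1.5,0,0,0],[255,0,0,0,0],[255,0,0,0,0],[255,0,0,0,0],[255,0,0,0,0]]'; python3 -m crank '[[255,0,0,0,0],[255,0,0,0,0],[255,0,0,0,0],[255,0,0,0,0]]'; python3 -c "
from h import *
t=tp(33.8,10)
plan(*t,52.2,-9.7)"
```

```text
clock: 19.35
tool_pos: [544.2, 37.6, 73.2]
tool_rot: [1.334, 1.123, -1.331]
wrist_force: [0.6, -1.0, -0.7]
finger_gap: 0.123
clock: 19.75
tool_pos: [543.2, 37.5, 72.2]
tool_rot: [1.333, 1.124, -1.333]
wrist_force: [0.2, -0.3, -0.5]
finger_gap: 0.127
tcp [543.2  37.5  72.2] psi -9.7 shift cm [ 2.   -0.04 -0.09] turn -0.0 F [ 0.2 -0.3 -0.5] t 19.8 gap 0.13
   after turn: shift [ 2.   -0.04 -0.09]
```

Now lower, release, rise, and go on to the long box.

```bash
python3 -m crank '[[255,1.0,0,-0.05,0],[255,0.6,0,0,0],[255,0.35,0,0,0],[255,0,0,0,0],[255,0,0,0,0],[255,0,0,0,0]]';  python3 -c "
from h import *
plan(477,51,52.2,-9.7)
"; python3 -m crank '[[160,0,0,0,0],[160,0,0,0,0],[160,0,0,0,0],[160,-2,0,0,0],[160,-3,0,0,0],[160,-4,0,0,0],[120,-4,0,0,0],[0,0,0,0,0]]'; python3 -m crank '[[0,-2,0,0,0],[0,0,0,0,0],[0,0,0,0,0],[0,0,0,0,0]]';  python3 -c "
from h import *
plan(380,205,215,-13.5)
snap('wrist','w6',s=1.5)
"
```

```text
clock: 20.35
tool_pos: [543.1, 38.0, 52.3]
tool_rot: [1.333, 1.124, -1.333]
wrist_force: [-1.0, -0.2, -0.4]
finger_gap: 0.121
tcp [543.1  38.   52.3] psi -9.7 shift cm [ 0.01 -6.74 -0.16] turn -0.0 F [-1.  -0.2 -0.4] t 20.4 gap 0.12
   after turn: shift [ 0.01 -6.74 -0.17]
clock: 21.15
tool_pos: [547.3, 37.9, 188.7]
tool_rot: [1.338, 1.116, -1.324]
wrist_force: [0.3, 0.7, 0.5]
finger_gap: 0.683
clock: 21.55
tool_pos: [542.6, 38.0, 201.2]
tool_rot: [1.332, 1.125, -1.335]
wrist_force: [0.0, -0.8, -0.9]
finger_gap: 0.998
tcp [542.6  38.  201.2] psi -9.7 shift cm [ -1.34 -18.85 -13.71] turn 3.8 F [ 0.  -0.8 -0.9] t 21.6 gap 1.00
   after turn: shift [ -1.34 -19.71 -12.44]
```

View pics/w6.png

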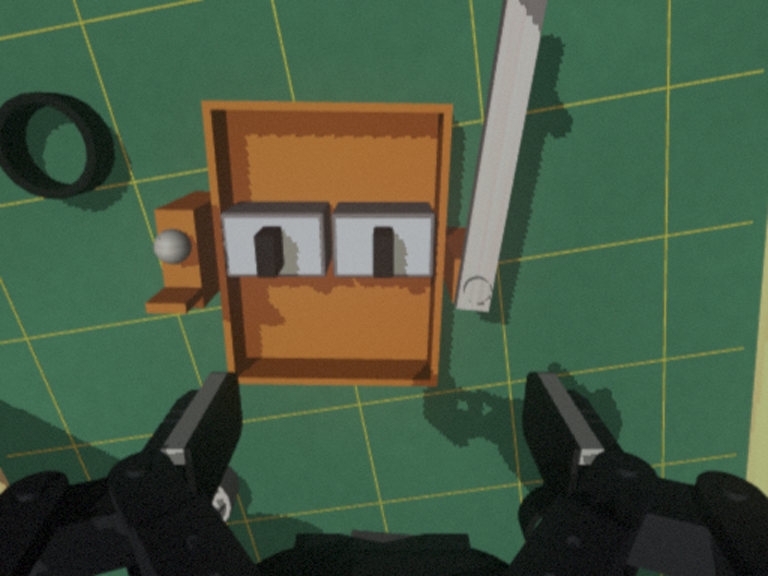

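```bash
cat >> h.py <<'E'
def find(c,x,y,z=40,r=60):
    im=cv2.cvtColor(np.ascontiguousarray(c['img']),cv2.COLOR_RGB2HSV).astype(int)
    m=((im[...,1]<60)&(im[...,2]>95)).astype(np.uint8)
    m=cv2.morphologyEx(m,cv2.MORPH_CLOSE,np.ones((13,13)))
    cs,_=cv2.findContours(m,cv2.RETR_EXTERNAL,cv2.CHAIN_APPROX_NONE)
    for k in cs:
        if cv2.contourArea(k)<500: continue
        W=np.array([px2w(c,u,v,z)[:2] for u,v in k[:,0]],np.float32)
        (cx,cy),(w,h),a=cv2.minAreaRect(W)
        if np.hypot(cx-x,cy-y)<r:
            if w<h: w,h,a=h,w,a+90
            print('blob',round(cx,1),round(cy,1),'size',round(w,1),round(h,1),'yaw',round((a+90)%180-90,1))
E
python3 -c "
from h import *
find(load('w5'),536,416); find(load('w5'),345,291); find(load('w6'),*tp(33,10),45);find(load('w6'),*tp(-33,10),45)
plan(323,199,230,-13.5)"
```

```text
blob 535.1 416.0 size 62.2 40.6 yaw 5.1
blob 344.1 291.6 size 124.1 43.4 yaw -14.8
blob 509.3 44.4 size 130.1 39.8 yaw -9.7
blob 509.3 44.4 size 130.1 39.8 yaw -9.7
tcp [542.5  38.  201.2] psi -9.7 shift cm [ -2.83 -24.35 -12.16] turn 3.8 F [ 0.7 -0.4  0.1] t 21.6 gap 1.00
   after turn: shift [ -2.83 -25.1  -10.53]
```

```bash
python3 -m crank '[[0,-2.8,0,0,4],[0,0,-4.2,-1.75,0],[0,0,-4.2,-1.75,0],[0,0,-4.2,-1.75,0],[0,0,-4.2,-1.75,0],[0,0,-4.2,-1.75,0],[0,0,-4.2,-1.75,0],[0,0,0,0,0]]'; python3 -m crank '[[0,0,0,0,0],[0,0,0,0,0],[0,0,0,0,0],[0,0,0,0,0]]'; python3 -c "
from h import *
c=snap('wrist','w7')
find(c,345,291,40,100)
plan(344.5,291.5,48,-13.9)"
```

```text
clock: 22.4
tool_pos: [318.4, 201.3, 229.6]
tool_rot: [1.376, 1.092, -1.382]
wrist_force: [0.5, -1.1, 0.3]
finger_gap: 1.001
clock: 22.8
tool_pos: [324.2, 199.2, 230.4]
tool_rot: [1.384, 1.085, -1.385]
wrist_force: [0.4, 0.7, -0.1]
finger_gap: 1.0
blob 343.5 292.2 size 124.6 43.3 yaw -14.3
tcp [324.1 199.2 230.4] psi -13.8 shift cm [18.24 -0.22 -9.45] turn 0.1 F [-0.4  0.4 -0.3] t 22.9 gap 1.00
   after turn: shift [18.24 -0.23 -9.45]
```

```bash
python3 -m crank '[[0,0,-0.15,-4.75,0.3],[0,0,-0.15,-4.75,0],[0,4,0,0,0],[0,4,0,0,0],[0,4,0,0,0],[0,3,0,0,0],[0,1.2,0,0,0],[0,1,0,0,0]]'; python3 -m crank '[[0,0,0,0,0],[0,0,0,0,0],[0,0,0,0,0],[0,0,0,0,0],[0,0,0,0,0],[0,0,0,0,0]]'; python3 -c "
from h import *
plan(344,292,47.5,-14)"
```

```text
clock: 23.65
tool_pos: [342.8, 291.9, 57.1]
tool_rot: [1.386, 1.083, -1.39]
wrist_force: [0.4, -0.3, -0.2]
finger_gap: 0.999
clock: 24.25
tool_pos: [343.4, 292.9, 58.9]
tool_rot: [1.388, 1.083, -1.386]
wrist_force: [-0.2, -0.2, -0.2]
finger_gap: 0.999
tcp [343.4 292.9  58.9] psi -14.0 shift cm [1.14 0.07 0.07] turn -0.0 F [-0.2 -0.2 -0.2] t 24.2 gap 1.00
   after turn: shift [1.14 0.07 0.07]
```

```bash
python3 -m crank '[[0,1.1,0.05,0.05,0],[0,0,0,0,0],[255,0,0,0,0],[255,0,0,0,0],[255,0,0,0,0],[255,0,0,0,0],[255,0,0,0,0],[255,0,0,0,0]]';python3 -c "
from h import *
plan(344,292,47.5,-14)"; python3 -m crank '[[255,-2,0,0,0],[255,-3,0,0,0],[255,-3,0,0,0],[255,-2,0,0,0],[255,0,0,0,0],[255,0,0,0,0],[255,0,0,0,0],[255,0,0,0,0]]';python3 -c "
from h import *
t=tp(0,61); print(t)
plan(*t,148,-9.7)"
```

```text
clock: 25.05
tool_pos: [343.8, 292.3, 47.9]
tool_rot: [1.388, 1.083, -1.386]
wrist_force: [-0.2, -0.8, 3.0]
finger_gap: 0.124
tcp [343.8 292.3  47.9] psi -14.0 shift cm [0.04 0.02 0.02] turn -0.0 F [-0.2 -0.8  3. ] t 25.1 gap 0.12
   after turn: shift [0.04 0.02 0.02]
clock: 25.85
tool_pos: [342.4, 291.4, 146.0]
tool_rot: [1.384, 1.084, -1.39]
wrist_force: [-1.3, 1.0, -2.3]
finger_gap: 0.124
[518.27785215  94.42791161]
tcp [342.4 291.4 146. ] psi -14.0 shift cm [-0.21 21.83 14.85] turn -4.3 F [-1.3  1.  -2.3] t 25.9 gap 0.12
   after turn: shift [-0.21 20.65 16.45]
```

```bash
python3 -m crank '[[255,0,0,0,-4.3],[255,0,2.95,2.35,0],[255,0,2.95,2.35,0],[255,0,2.95,2.35,0],[255,0,2.95,2.35,0],[255,0,2.95,2.35,0],[255,0,2.95,2.35,0],[255,0,2.95,2.35,0]]'; python3 -m crank '[[255,0,0,0,0],[255,0,0,0,0],[255,0,0,0,0],[255,0,0,0,0],[255,0,0,0,0],[255,0,0,0,0],[255,0,0,0,0],[255,0,0,0,0]]'; python3 -c "
from h import *
plan(*tp(0,61),52.9,-9.7)"
```

```text
clock: 26.65
tool_pos: [519.4, 93.7, 146.4]
tool_rot: [1.332, 1.125, -1.335]
wrist_force: [1.0, 0.3, -1.9]
finger_gap: 0.121
clock: 27.45
tool_pos: [519.2, 95.3, 147.7]
tool_rot: [1.333, 1.124, -1.333]
wrist_force: [-0.9, 0.4, -1.7]
finger_gap: 0.124
tcp [519.2  95.3 147.7] psi -9.7 shift cm [ 9.48 -0.08  0.1 ] turn 0.0 F [-0.9  0.4 -1.7] t 27.4 gap 0.12
   after turn: shift [ 9.48 -0.08  0.1 ]
```

```bash
python3 -m crank '[[255,2,-0.08,0.05,0],[255,2,0,0,0],[255,2,0,0,0],[255,1.5,0,0,0],[255,0,0,0,0],[255,0,0,0,0],[255,0,0,0,0],[255,0,0,0,0]]'; python3 -m crank '[[255,0,0,0,0],[255,0,0,0,0],[255,0,0,0,0],[255,0,0,0,0],[255,0,0,0,0],[255,0,0,0,0]]'; python3 -c "
from h import *
plan(*tp(0,61),52.9,-9.7)"
```

```text
clock: 28.25
tool_pos: [519.5, 94.8, 73.7]
tool_rot: [1.334, 1.123, -1.331]
wrist_force: [0.0, 0.9, -2.2]
finger_gap: 0.125
clock: 28.85
tool_pos: [518.4, 94.8, 72.5]
tool_rot: [1.333, 1.124, -1.333]
wrist_force: [0.6, 0.3, -1.5]
finger_gap: 0.124
tcp [518.4  94.8  72.5] psi -9.7 shift cm [ 1.96 -0.01  0.03] turn -0.0 F [ 0.6  0.3 -1.5] t 28.9 gap 0.12
   after turn: shift [ 1.96 -0.01  0.03]
```

```bash
python3 -m crank '[[255,1.0,0,0,0],[255,0.6,0,0,0],[255,0.33,0,0,0],[255,0,0,0,0],[255,0,0,0,0],[255,0,0,0,0]]'; python3 -m crank '[[160,0,0,0,0],[160,0,0,0,0],[160,0,0,0,0],[160,-2,0,0,0],[160,-3,0,0,0],[160,-4,0,0,0],[120,-4,0,0,0],[0,-4,0,0,0]]'; python3 -m crank '[[0,0,0,0,0],[0,0,0,0,0],[0,0,0,0,0],[0,0,0,0,0]]';  python3 -c "
from h import *
plan(481,-340,225,-14)
"
```

```text
clock: 29.45
tool_pos: [518.3, 94.8, 53.0]
tool_rot: [1.333, 1.124, -1.333]
wrist_force: [0.5, 0.8, -2.4]
finger_gap: 0.118
clock: 30.25
tool_pos: [518.2, 94.8, 225.0]
tool_rot: [1.333, 1.124, -1.333]
wrist_force: [0.5, -0.1, -0.3]
finger_gap: 0.683
clock: 30.65
tool_pos: [517.3, 94.7, 221.6]
tool_rot: [1.331, 1.126, -1.336]
wrist_force: [-0.2, -0.1, -0.1]
finger_gap: 0.999
tcp [517.3  94.7 221.6] psi -9.7 shift cm [-0.31  3.75 43.46] turn 4.3 F [-0.2 -0.1 -0.1] t 30.6 gap 1.00
   after turn: shift [-0.31  6.99 43.06]
```

```bash
python3 -m crank '[[0,0,0,0,4.3],[0,0,0.7,4.3,0],[0,0,0.7,4.3,0],[0,0,0.7,4.3,0],[0,0,0.7,4.3,0],[0,0,0.7,4.3,0],[0,0,0.7,4.3,0],[0,0,0.7,4.3,0]]'; python3 -m crank '[[0,0,0.7,4.3,0],[0,0,0.7,4.3,0],[0,0,0.7,4.3,0],[0,0,0,0,0],[0,0,0,0,0],[0,0,0,0,0],[0,0,0,0,0],[0,0,0,0,0]]';  python3 -c "
from h import *
c=snap('wrist','w8',s=1.5)
find(c,505,-248,40,80); find(c,335,-306,40,80)
plan(505,-248,48,-14)
"
```

```text
clock: 31.45
tool_pos: [492.0, -210.4, 222.0]
tool_rot: [1.387, 1.086, -1.388]
wrist_force: [0.0, 0.9, -0.5]
finger_gap: 0.999
clock: 32.25
tool_pos: [482.5, -338.1, 223.4]
tool_rot: [1.386, 1.085, -1.386]
wrist_force: [0.3, -0.5, 0.3]
finger_gap: 0.995
blob 529.2 -257.5 size 35.2 29.3 yaw -15.6
blob 483.4 -244.5 size 35.7 29.5 yaw -15.4
blob 334.4 -310.1 size 81.3 30.1 yaw -7.7
tcp [ 482.5 -338.3  223.5] psi -13.9 shift cm [ 1.755e+01  1.000e-02 -9.310e+00] turn 0.1 F [0.8 0.  0.1] t 32.3 gap 1.00
   after turn: shift [17.55 -0.   -9.31]
```

View pics/w8.png

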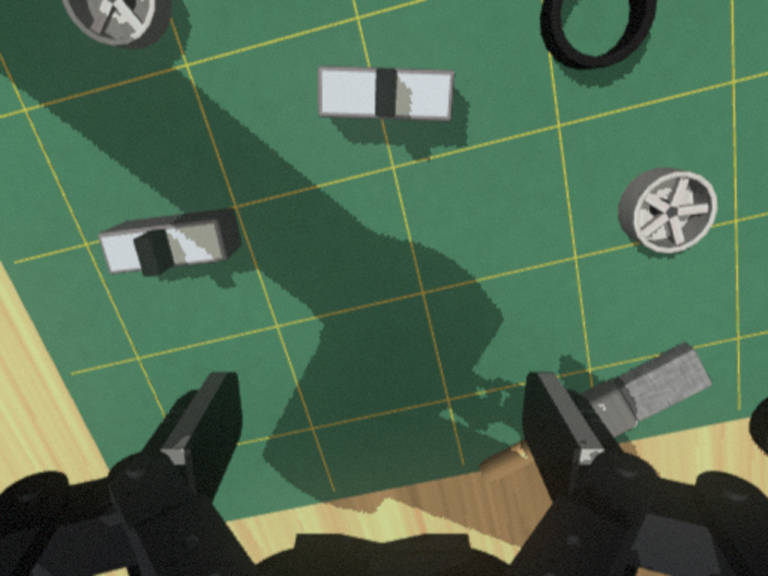

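```bash
python3 -c "
from h import *
c=load('w8')
p=rect(c,[(319,68),(453,72),(451,120),(320,115)],40)
rect(c,[(100,233),(218,219),(225,259),(110,272)],40)
plan(506.3,-250.8,48,-15.3)
"
```

```text
centre [ 506.4 -251.8] sides [81.5, 27.9, 82.1, 27.1] yaws [ -15.4 -103.9  -16.  -105. ]
centre [ 336.1 -309.8] sides [81.1, 27.9, 81.1, 27.7] yaws [  -7.1 -100.1   -7.2 -100.2]
tcp [ 482.5 -338.3  223.5] psi -13.9 shift cm [17.55  0.2  -9.06] turn 1.4 F [0.8 0.  0.1] t 32.3 gap 1.00
   after turn: shift [17.55 -0.02 -9.07]
```

```bash
python3 -m crank '[[0,0,0,0,1.5],[0,0,0,-4.5,0],[0,0,0,-4.55,0],[0,4,0,0,0],[0,4,0,0,0],[0,4,0,0,0],[0,3,0,0,0],[0,1.5,0,0,0]]'; python3 -m crank '[[0,0,0,0,0],[0,0,0,0,0],[0,0,0,0,0],[0,0,0,0,0],[0,0,0,0,0],[0,0,0,0,0]]'; python3 -c "
from h import *
plan(506.4,-251.3,47.5,-15.3)"
```

```text
clock: 33.1
tool_pos: [504.5, -250.5, 55.3]
tool_rot: [1.406, 1.073, -1.409]
wrist_force: [-0.0, 0.4, -0.0]
finger_gap: 0.997
clock: 33.7
tool_pos: [506.9, -252.5, 59.0]
tool_rot: [1.406, 1.067, -1.405]
wrist_force: [0.0, -0.2, -0.5]
finger_gap: 1.001
tcp [ 506.9 -252.5   59. ] psi -15.5 shift cm [ 1.15 -0.08 -0.1 ] turn -0.2 F [ 0.  -0.2 -0.5] t 33.7 gap 1.00
   after turn: shift [ 1.15 -0.08 -0.1 ]
```

```bash
python3 -m crank '[[0,1.1,-0.05,-0.1,0],[0,0,0,0,0],[255,0,0,0,0],[255,0,0,0,0],[255,0,0,0,0],[255,0,0,0,0],[255,0,0,0,0],[255,0,0,0,0]]';python3 -c "
from h import *
plan(506.4,-251.3,47.5,-15.3)"; python3 -m crank '[[255,-2,0,0,0],[255,-3,0,0,0],[255,-3,0,0,0],[255,-2,0,0,0],[255,0,0,0,0],[255,0,0,0,0],[255,0,0,0,0],[255,0,0,0,0]]';python3 -c "
from h import *
t=tp(0,-32.2); print(t)
plan(*t,148,-9.7)
c=snap('wrist','w9'); s=robot.get_state(); find(c,s['tool_pos'][0],s['tool_pos'][1],s['tool_pos'][2]-7,40)"
```

```text
clock: 34.5
tool_pos: [506.5, -251.3, 47.6]
tool_rot: [1.406, 1.068, -1.406]
wrist_force: [0.6, 0.1, 4.2]
finger_gap: 0.122
tcp [ 506.5 -251.3   47.6] psi -15.5 shift cm [ 0.01 -0.01  0.  ] turn -0.2 F [0.6 0.1 4.2] t 34.5 gap 0.12
   after turn: shift [ 0.01 -0.01  0.  ]
clock: 35.3
tool_pos: [505.2, -250.4, 145.6]
tool_rot: [1.405, 1.072, -1.407]
wrist_force: [-0.9, 0.3, -0.8]
finger_gap: 0.125
[502.57464198   2.5603483 ]
tcp [ 505.2 -250.4  145.6] psi -15.5 shift cm [ -0.2   -7.02 -24.3 ] turn -5.8 F [-0.9  0.3 -0.8] t 35.3 gap 0.13
   after turn: shift [ -0.2   -4.52 -24.89]
blob 503.6 -255.1 size 82.4 40.2 yaw -15.4
```

```bash
python3 -m crank '[[255,0,0,0,-5.8],[255,0,-0.65,-3.56,0],[255,0,-0.65,-3.56,0],[255,0,-0.65,-3.56,0],[255,0,-0.65,-3.56,0],[255,0,-0.65,-3.56,0],[255,0,-0.65,-3.56,0],[255,0,-0.62,-3.53,0]]'; python3 -m crank '[[255,0,0,0,0],[255,0,0,0,0],[255,0,0,0,0],[255,0,0,0,0],[255,0,0,0,0],[255,0,0,0,0],[255,0,0,0,0],[255,0,0,0,0]]'; python3 -c "
from h import *
plan(*tp(0,-32.2),52.6,-9.7)"
```

```text
clock: 36.15
tool_pos: [502.9, 3.4, 146.6]
tool_rot: [1.332, 1.125, -1.334]
wrist_force: [-0.3, 0.4, -0.3]
finger_gap: 0.122
clock: 36.95
tool_pos: [503.7, 1.6, 147.3]
tool_rot: [1.333, 1.124, -1.333]
wrist_force: [0.9, -0.4, -1.0]
finger_gap: 0.123
tcp [503.7   1.6 147.3] psi -9.7 shift cm [ 9.47 -0.13 -0.07] turn -0.0 F [ 0.9 -0.4 -1. ] t 37.0 gap 0.12
   after turn: shift [ 9.47 -0.13 -0.07]
```

```bash
python3 -m crank '[[255,2,-0.1,-0.07,0],[255,2,0,0,0],[255,2,0,0,0],[255,1.2,0,0,0],[255,0.8,0,0,0],[255,0,0,0,0],[255,0,0,0,0],[255,0,0,0,0]]'; python3 -m crank '[[255,0.8,0,0,0],[255,0.4,0,0,0],[255,0.24,0,0,0],[255,0,0,0,0],[255,0,0,0,0],[255,0,0,0,0],[255,0,0,0,0],[255,0,0,0,0]]'; python3 -c "
from h import *
plan(*tp(0,-32.2),52.6,-9.7)"
```

```text
clock: 37.75
tool_pos: [503.7, 2.6, 68.2]
tool_rot: [1.334, 1.123, -1.332]
wrist_force: [0.1, 0.9, -1.0]
finger_gap: 0.122
clock: 38.55
tool_pos: [502.8, 2.7, 52.9]
tool_rot: [1.333, 1.124, -1.333]
wrist_force: [0.1, 0.3, -1.2]
finger_gap: 0.121
tcp [502.8   2.7  52.9] psi -9.7 shift cm [ 0.03 -0.02  0.02] turn -0.0 F [ 0.1  0.3 -1.2] t 38.5 gap 0.12
   after turn: shift [ 0.03 -0.02  0.02]
```

```bash
python3 -m crank '[[160,0,0,0,0],[160,0,0,0,0],[160,0,0,0,0],[160,-2,0,0,0],[160,-3,0,0,0],[160,-4,0,0,0],[120,-4,0,0,0],[0,-4,0,0,0]]'; python3 -m crank '[[0,0,0,0,0],[0,0,0,0,0],[0,0,0,0,0],[0,0,0,0,0]]';  python3 -c "
from h import *
plan(324,-404,223,-7)
"
```

```text
clock: 39.35
tool_pos: [502.5, 2.8, 224.5]
tool_rot: [1.333, 1.124, -1.333]
wrist_force: [0.2, -0.3, -0.1]
finger_gap: 0.679
clock: 39.75
tool_pos: [501.6, 2.9, 221.1]
tool_rot: [1.331, 1.127, -1.336]
wrist_force: [0.4, 0.1, -0.1]
finger_gap: 0.997
tcp [501.6   2.9 221.1] psi -9.7 shift cm [ -0.14 -10.64  43.1 ] turn -2.7 F [ 0.4  0.1 -0.1] t 39.8 gap 1.00
   after turn: shift [ -0.14 -12.67  42.55]
```

```bash
python3 -m crank '[[0,0,0,0,-2.7],[0,0,-1.27,4.25,0],[0,0,-1.27,4.25,0],[0,0,-1.27,4.25,0],[0,0,-1.27,4.25,0],[0,0,-1.27,4.25,0],[0,0,-1.27,4.25,0],[0,0,-1.27,4.25,0]]'; python3 -m crank '[[0,0,-1.27,4.25,0],[0,0,-1.27,4.25,0],[0,0,-1.27,4.25,0],[0,0,0,0,0],[0,0,0,0,0],[0,0,0,0,0],[0,0,0,0,0],[0,0,0,0,0]]';  python3 -c "
from h import *
c=snap('wrist','w10',s=1.5)
find(c,335,-310,40,80)
plan(335.5,-310,48,-7)
"
```

```text
clock: 40.55
tool_pos: [376.6, -282.5, 221.6]
tool_rot: [1.299, 1.151, -1.299]
wrist_force: [1.1, -0.1, 1.0]
finger_gap: 1.003
clock: 41.35
tool_pos: [325.4, -402.4, 222.9]
tool_rot: [1.298, 1.15, -1.297]
wrist_force: [0.1, -0.2, -0.5]
finger_gap: 1.002
blob 357.8 -312.8 size 32.6 23.4 yaw -6.9
blob 311.0 -307.2 size 34.3 28.5 yaw -7.1
tcp [ 325.4 -402.7  223. ] psi -6.9 shift cm [17.5  -0.11 -9.32] turn 0.1 F [-0.1  0.1  0.1] t 41.4 gap 1.00
   after turn: shift [17.5  -0.13 -9.32]
```

View pics/w10.png

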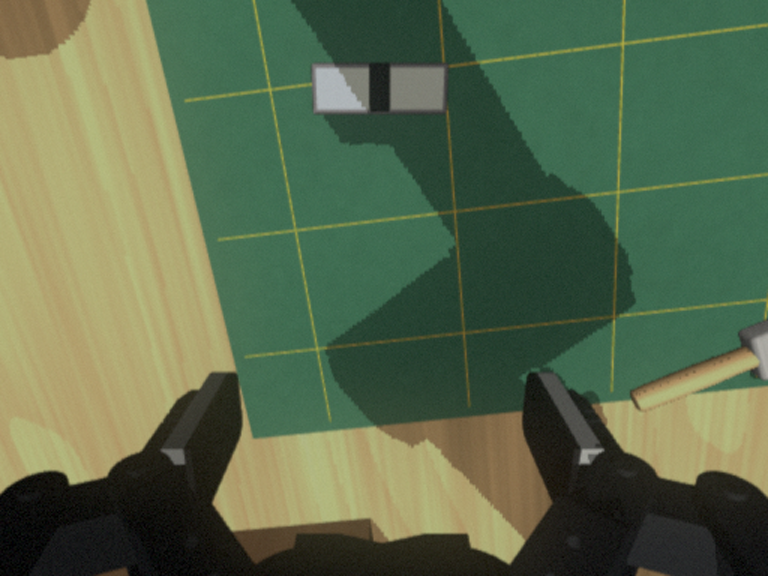

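```bash
python3 -c "
from h import *
rect(load('w10'),[(313,65),(446,65),(445,112),(314,112)],40)"; python3 -m crank '[[0,0,-0.05,-4.6,0],[0,0,-0.05,-4.7,0],[0,4,0,0,0],[0,4,0,0,0],[0,4,0,0,0],[0,3,0,0,0],[0,1.5,0,0,0],[0,0,0,0,0]]'; python3 -m crank '[[0,0,0,0,0],[0,0,0,0,0],[0,0,0,0,0],[0,0,0,0,0],[0,0,0,0,0],[0,0,0,0,0]]'; python3 -c "
from h import *
plan(335.5,-310,47.5,-7)"
```

```text
centre [ 335.  -310.4] sides [80.5, 27.0, 81.6, 27.1] yaws [ -6.9 -95.7  -6.9 -98.1]
clock: 42.2
tool_pos: [334.0, -308.8, 55.9]
tool_rot: [1.299, 1.154, -1.299]
wrist_force: [0.3, 0.0, 0.4]
finger_gap: 1.0
clock: 42.8
tool_pos: [335.4, -311.4, 58.2]
tool_rot: [1.299, 1.148, -1.299]
wrist_force: [0.7, -0.8, -0.7]
finger_gap: 1.002
tcp [ 335.4 -311.4   58.2] psi -7.0 shift cm [ 1.07 -0.   -0.14] turn -0.0 F [ 0.7 -0.8 -0.7] t 42.8 gap 1.00
   after turn: shift [ 1.07 -0.   -0.14]
```

```bash
python3 -m crank '[[0,1.05,0,-0.1,0],[0,0,0,0,0],[255,0,0,0,0],[255,0,0,0,0],[255,0,0,0,0],[255,0,0,0,0],[255,0,0,0,0],[255,0,0,0,0]]';python3 -c "
from h import *
plan(335.5,-310,47.5,-7)"; python3 -m crank '[[255,-2,0,0,0],[255,-3,0,0,0],[255,-3,0,0,0],[255,-2,0,0,0],[255,0,0,0,0],[255,0,0,0,0],[255,0,0,0,0],[255,0,0,0,0]]';python3 -c "
from h import *
t=tp(0,-68.6); print(t)
plan(*t,148,-9.7)"
```

```text
clock: 43.6
tool_pos: [335.6, -310.5, 47.7]
tool_rot: [1.299, 1.148, -1.299]
wrist_force: [0.2, -0.7, 1.2]
finger_gap: 0.12
tcp [ 335.6 -310.5   47.7] psi -7.0 shift cm [ 0.02 -0.01 -0.04] turn -0.0 F [ 0.2 -0.7  1.2] t 43.6 gap 0.12
   after turn: shift [ 0.02 -0.01 -0.04]
clock: 44.4
tool_pos: [334.6, -309.2, 145.9]
tool_rot: [1.299, 1.152, -1.299]
wrist_force: [-1.1, -0.2, -1.0]
finger_gap: 0.124
[496.44162856 -33.31925798]
tcp [ 334.6 -309.2  145.9] psi -7.0 shift cm [ -0.17  12.7  -29.36] turn 2.7 F [-1.1 -0.2 -1. ] t 44.4 gap 0.12
   after turn: shift [ -0.17  11.31 -29.92]
```

```bash
python3 -m crank '[[255,0,0,0,2.7],[255,0,1.61,-4.27,0],[255,0,1.61,-4.27,0],[255,0,1.61,-4.27,0],[255,0,1.61,-4.27,0],[255,0,1.61,-4.27,0],[255,0,1.61,-4.27,0],[255,0,1.61,-4.27,0]]'; python3 -m crank '[[255,0,0,0,0],[255,0,0,0,0],[255,0,0,0,0],[255,0,0,0,0],[255,0,0,0,0],[255,0,0,0,0],[255,0,0,0,0],[255,0,0,0,0]]'; python3 -c "
from h import *
plan(*tp(0,-68.6),52.7,-9.7)"
```

```text
clock: 45.2
tool_pos: [496.9, -32.6, 146.4]
tool_rot: [1.332, 1.125, -1.334]
wrist_force: [0.4, -0.3, -0.9]
finger_gap: 0.126
clock: 46.0
tool_pos: [496.8, -34.9, 147.5]
tool_rot: [1.333, 1.124, -1.333]
wrist_force: [0.2, 0.0, -1.6]
finger_gap: 0.124
tcp [496.8 -34.9 147.5] psi -9.7 shift cm [ 9.48 -0.07 -0.15] turn -0.0 F [ 0.2  0.  -1.6] t 46.0 gap 0.12
   after turn: shift [ 9.48 -0.07 -0.15]
```

```bash
python3 -m crank '[[255,2,-0.05,-0.15,0],[255,2,0,0,0],[255,2,0,0,0],[255,1.2,0,0,0],[255,0.8,0,0,0],[255,0,0,0,0],[255,0,0,0,0],[255,0,0,0,0]]'; python3 -m crank '[[255,0.8,0,0,0],[255,0.4,0,0,0],[255,0.24,0,0,0],[255,0,0,0,0],[255,0,0,0,0],[255,0,0,0,0],[255,0,0,0,0],[255,0,0,0,0]]'; python3 -c "
from h import *
plan(*tp(0,-68.6),52.7,-9.7)"; python3 -m crank '[[160,0,0,0,0],[160,0,0,0,0],[160,0,0,0,0],[160,-2,0,0,0],[160,-3,0,0,0],[160,-4,0,0,0],[120,-4,0,0,0],[120,-4,0,0,0]]'; python3 -m crank '[[255,0,0,0,0],[255,0,0,0,0],[255,0,0,0,0],[255,0,0,0,0]]';  python3 -c "
from h import *
snap('wrist','w11',s=1.5); print(robot.get_state()['tool_pos'])"
```

```text
clock: 46.8
tool_pos: [497.5, -33.2, 68.3]
tool_rot: [1.334, 1.123, -1.332]
wrist_force: [-0.6, -0.3, -1.9]
finger_gap: 0.124
clock: 47.6
tool_pos: [496.7, -33.0, 53.0]
tool_rot: [1.333, 1.124, -1.333]
wrist_force: [0.3, 0.5, -1.9]
finger_gap: 0.126
tcp [496.7 -33.   53. ] psi -9.7 shift cm [ 0.03 -0.02  0.03] turn -0.0 F [ 0.3  0.5 -1.9] t 47.6 gap 0.13
   after turn: shift [ 0.03 -0.02  0.03]
clock: 48.4
tool_pos: [496.3, -32.9, 224.6]
tool_rot: [1.333, 1.124, -1.333]
wrist_force: [0.5, 0.7, -0.0]
finger_gap: 0.53
clock: 48.8
tool_pos: [495.4, -32.8, 221.3]
tool_rot: [1.332, 1.127, -1.335]
wrist_force: [-0.9, 0.8, -0.1]
finger_gap: -0.003
[495.48265673 -32.78028484 221.3362745 ]
```

View pics/w11.png

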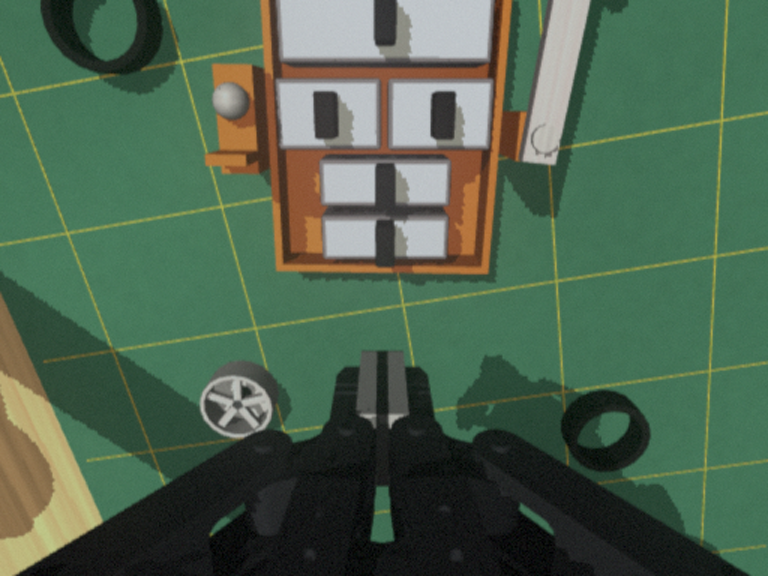

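```bash
python3 -c "
from h import *
c=load('w11')
a=px2w(c,573/1.5,1/1.5,90);b=px2w(c,543/1.5,140/1.5,90); d=a-b; th=170.3-np.degrees(np.arctan2(d[1],d[0])); print(a,b,'bar',np.radians(th))
H=tp(85,0)
th=np.radians(th); al=np.radians(170.3)-th; K=H+150*np.array([np.cos(al),np.sin(al)]); ps=al-np.pi/2
S=K+38*np.array([np.cos(ps),np.sin(ps)]); print(H,K,S,np.degrees(ps))
plan(*S,221,np.degrees(ps))
for n,P in dict(long=[(281,-0),(492,-0),(491,62),(279,62)],s1=[(278,80),(379,80),(379,148),(280,148)],s2=[(389,80),(491,80),(489,148),(390,148)],a=[(322,158),(449,158),(448,206),(323,206)],b=[(323,213),(447,213),(446,259),(325,259)]).items():
  print(n,tf(rect(c,P,45)))
"
```

```text
[609.5  80.8  90. ] [590.7  17.2  90. ] bar 1.6889123006155764
[591.78479487  19.97840274] [634.30562622 163.82547049] [670.74688339 153.05352655] -16.467546793002658
tcp [495.5 -32.8 221.3] psi -9.7 shift cm [-1.000e-02  1.414e+01 -2.127e+01] turn 6.8 F [-1.   0.6 -1.2] t 48.9 gap 0.00
   after turn: shift [-1.000e-02  1.154e+01 -2.279e+01]
centre [517.8  88.7] sides [120.5, 32.7, 125.5, 32.8] yaws [  -9.7  -96.7   -9.7 -105.4]
long [ 0.5 55.3]
centre [476.   49.2] sides [60.6, 39.6, 61.9, 39.6] yaws [  -9.7  -99.7   -9.7 -101.7]
s1 [-34.1   9.2]
centre [542.7  37.8] sides [61.0, 39.5, 61.8, 39.5] yaws [ -9.7 -97.4  -9.7 -98.6]
s2 [33.6  9.3]
centre [503.2   2.8] sides [79.8, 30.4, 81.0, 30.4] yaws [  -9.7  -98.5   -9.7 -100.6]
a [  0.6 -31.9]
centre [497.2 -32.1] sides [80.7, 31.3, 81.2, 31.3] yaws [ -9.6 -98.4  -9.6 -99.4]
b [  0.5 -67.3]
```

```bash
python3 -m crank '[[255,0,0,0,6.8],[255,0,1.92,-3.8,0],[255,0,1.92,-3.8,0],[255,0,1.92,-3.8,0],[255,0,1.92,-3.8,0],[255,0,1.92,-3.8,0],[255,0,1.92,-3.8,0],[255,0,0,0,0]]'; python3 -m crank '[[255,0,0,0,0],[255,0,0,0,0],[255,3,0,0,0],[255,4,0,0,0],[255,3,0,0,0],[255,2,0,0,0],[255,0,0,0,0],[255,0,0,0,0]]'; python3 -m crank '[[255,0,0,0,0],[255,0,0,0,0],[255,0,0,0,0],[255,0,0,0,0]]';  python3 -c "
from h import *
plan(670.7,153,101,-16.5);H=tp(85,0);plan(*H)"
```

```text
clock: 49.65
tool_pos: [673.6, 156.7, 218.4]
tool_rot: [1.414, 1.064, -1.418]
wrist_force: [0.4, -0.2, -0.3]
finger_gap: -0.006
clock: 50.45
tool_pos: [671.3, 151.9, 104.1]
tool_rot: [1.419, 1.058, -1.419]
wrist_force: [0.7, -0.5, -0.1]
finger_gap: 0.001
clock: 50.85
tool_pos: [672.4, 152.9, 103.8]
tool_rot: [1.419, 1.058, -1.417]
wrist_force: [-0.7, -0.2, 0.1]
finger_gap: -0.001
tcp [672.4 152.9 103.8] psi -16.5 shift cm [ 0.27 -0.16  0.04] turn -0.0 F [-0.7 -0.2  0.1] t 50.9 gap -0.00
   after turn: shift [ 0.27 -0.16  0.04]
tcp [672.4 152.9 103.8] psi -16.5 shift cm [-1.000e-02 -3.950e+00  1.504e+01] turn None F [-0.7 -0.2  0.1] t 50.9 gap -0.00
```

```bash
python3 -m crank '[[255,0.2,-0.8,0,0],[255,0,-0.7,0,0],[255,0,-1.32,-0.15,-5],[255,0,-1.32,-0.15,-5],[255,0,-1.32,-0.15,-5],[255,0,-1.32,-0.15,-5],[255,0,-1.32,-0.15,-5],[255,0,-1.32,-0.15,-5]]'; python3 -m crank '[[255,0,-1.32,-0.15,-5],[255,0,-1.32,-0.15,-5],[255,0,-1.32,-0.15,-5],[255,0,-1.32,-0.15,-5],[255,0,-1.32,-0.15,-5],[255,0,-1.32,-0.15,-5],[255,0,0,0,0],[255,0,0,0,0]]'; python3 -m crank '[[255,0,0,0,0],[255,0,0,0,0],[255,0,0,0,0],[255,0,0,0,0]]';  python3 -c "
from h import *
H=tp(85,0);plan(*H,101); snap('wrist','w12',s=1.5)"
```

```text
clock: 51.65
tool_pos: [578.8, 172.0, 100.9]
tool_rot: [1.031, 1.313, -1.031]
wrist_force: [0.9, -0.9, -0.5]
finger_gap: -0.002
clock: 52.45
tool_pos: [505.4, 145.4, 101.1]
tool_rot: [0.636, 1.475, -0.635]
wrist_force: [0.4, -0.0, -0.1]
finger_gap: 0.002
clock: 52.85
tool_pos: [505.9, 145.3, 100.9]
tool_rot: [0.634, 1.476, -0.634]
wrist_force: [0.1, -0.9, 0.4]
finger_gap: 0.002
tcp [505.9 145.3 100.9] psi 43.5 shift cm [-1.00e-02 -2.39e+00  1.50e+01] turn None F [ 0.1 -0.9  0.4] t 52.9 gap 0.00
```

View pics/w12.png

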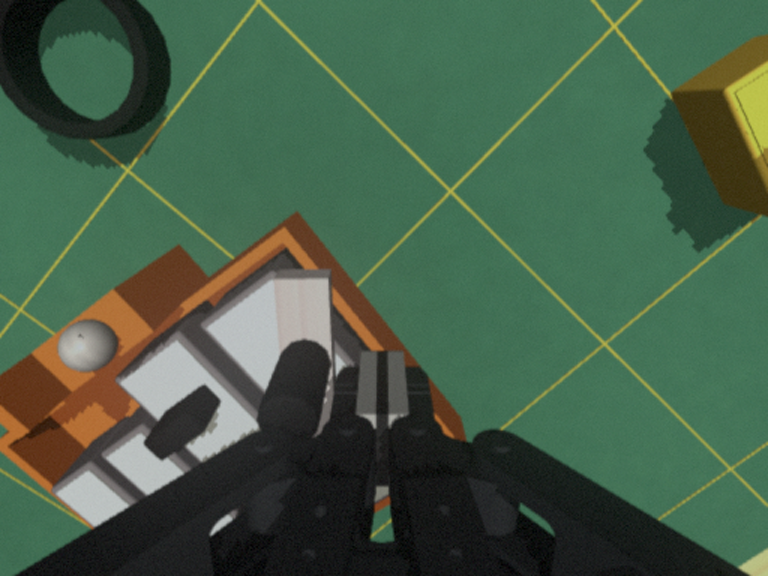

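```bash
python3 -m crank '[[255,0,-1.32,-0.15,-5],[255,0,-1.32,-0.15,-5],[255,0,-1.32,-0.15,-5],[255,0,-1.32,-0.15,-5],[255,0,0,0,0],[255,0,0,0,0]]'; python3 -m crank '[[255,0,-0.53,-0.07,-2],[255,0,-0.53,-0.07,-2],[255,0,-0.53,-0.07,-2],[255,0,0,0,0]]'; python3 -m crank '[[255,0,-0.53,-0.07,-2],[255,0,-0.53,-0.07,-2],[255,0,0,0,0],[255,0,0,0,0]]';python3 -m crank '[[255,0,-0.53,-0.07,-2],[255,0,0,0,0],[255,0,0,0,0]]';  python3 -c "
from h import *
H=tp(85,0);plan(*H,101)"
```

```text
clock: 53.5
tool_pos: [468.3, 108.2, 101.1]
tool_rot: [0.365, 1.539, -0.364]
wrist_force: [0.3, 0.2, -0.2]
finger_gap: 0.002
clock: 53.9
tool_pos: [459.9, 94.7, 101.1]
tool_rot: [0.282, 1.552, -0.282]
wrist_force: [0.1, -0.5, 0.3]
finger_gap: -0.001
clock: 54.3
tool_pos: [455.0, 85.2, 101.0]
tool_rot: [0.227, 1.558, -0.228]
wrist_force: [0.4, -0.3, 0.6]
finger_gap: -0.002
clock: 54.6
tool_pos: [452.6, 80.2, 101.0]
tool_rot: [0.2, 1.561, -0.2]
wrist_force: [-0.6, 0.1, -0.4]
finger_gap: -0.001
tcp [452.6  80.2 101. ] psi 75.4 shift cm [ 0.   -2.32 14.98] turn None F [-0.6  0.1 -0.4] t 54.6 gap -0.00
```

```bash
python3 -m crank '[[255,0,-0.26,-0.03,-1],[255,0,-0.26,-0.03,-1],[255,0,0,0,0]]'; python3 -m crank '[[255,0,-0.26,-0.03,-1],[255,0,-0.26,-0.03,-1],[255,0,0,0,0]]';python3 -m crank '[[255,0,-0.26,-0.03,-1],[255,0,0,0,0],[255,0,0,0,0]]';  python3 -c "
from h import *
H=tp(85,0);plan(*H,101);snap('wrist','w13',s=1.5)"
```

```text
clock: 54.9
tool_pos: [450.5, 74.7, 101.0]
tool_rot: [0.171, 1.564, -0.172]
wrist_force: [-0.3, -0.0, -0.5]
finger_gap: 0.002
clock: 55.2
tool_pos: [448.7, 69.6, 100.9]
tool_rot: [0.143, 1.566, -0.145]
wrist_force: [0.0, -0.8, -0.1]
finger_gap: -0.004
clock: 55.5
tool_pos: [448.2, 68.1, 101.0]
tool_rot: [0.131, 1.567, -0.13]
wrist_force: [0.3, 3.4, -0.2]
finger_gap: -0.0
tcp [448.2  68.1 101. ] psi 80.5 shift cm [ 0.   -2.37 14.95] turn None F [ 0.3  3.4 -0.2] t 55.5 gap -0.00
```

View pics/w13.png

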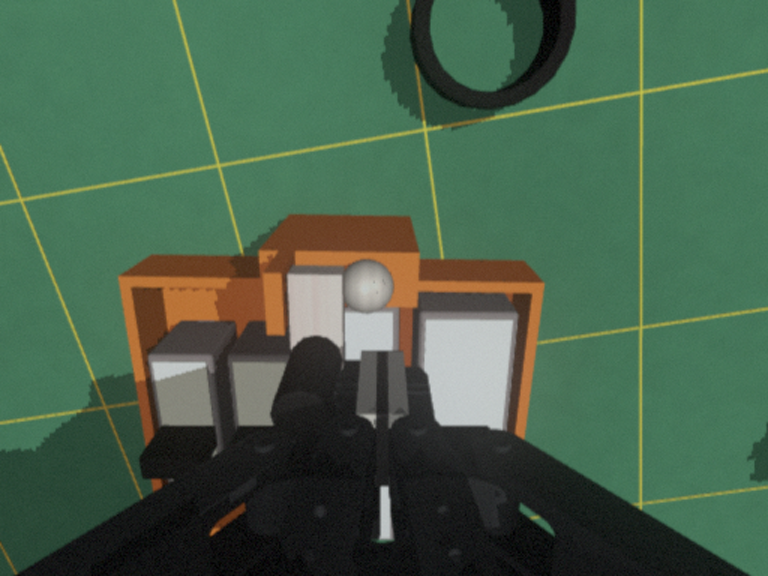

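```bash
python3 -c "
from h import *
c=load('w13')
a=px2w(c,316/1.5,268/1.5,90);H=tp(85,0);d=a[:2]-H;print(a,np.linalg.norm(d),'bar',np.radians(170.3)-np.arctan2(d[1],d[0]), 'dome',tf(px2w(c,368/1.5,285/1.5,83)))"
python3 -m crank '[[255,0,-0.15,0,0],[255,0,0,0,0],[255,0,0,0,0]]'; python3 -m crank '[[255,0,-0.15,0,0],[255,0,0,0,0],[255,0,0,0,0]]'; python3 -m crank '[[255,0,-0.15,0,0],[255,0,0,0,0],[255,0,0,0,0]]'
```

```text
[411.9  52.   90. ] 182.71267640099768 bar 0.006869429766958035 dome [-89.3  17.9]
clock: 55.85
tool_pos: [448.2, 67.9, 101.1]
tool_rot: [0.133, 1.567, -0.127]
wrist_force: [1.3, 7.8, 0.0]
finger_gap: 0.002
clock: 56.15
tool_pos: [448.2, 67.7, 101.1]
tool_rot: [0.135, 1.566, -0.124]
wrist_force: [1.3, 11.8, -1.5]
finger_gap: 0.006
clock: 56.45
tool_pos: [448.2, 67.6, 101.2]
tool_rot: [0.137, 1.566, -0.12]
wrist_force: [2.6, 15.6, -1.6]
finger_gap: 0.002
```

```bash
python3 -m crank '[[255,0,1,0,0],[255,0,1.5,0,0],[255,-3,0,0,0],[255,-4,0,0,0],[255,-4,0,0,0],[255,0,2,4,0],[255,0,2,4,0],[255,0,0,4,0]]'; python3 -m crank '[[255,0,0,4,0],[255,0,0,4,0],[255,0,0,0,0],[255,0,0,0,0],[255,0,0,0,0],[255,0,0,0,0]]'; python3 -c "
from h import *
snap('wrist','w14',s=1.5); snap('top','top2',crop=(155,130,355,270),s=4); print(robot.get_state()['tool_pos'],robot.get_state()['wrist_force'])"
```

```text
clock: 57.25
tool_pos: [578.2, 108.8, 211.6]
tool_rot: [0.128, 1.565, -0.129]
wrist_force: [0.5, -0.4, 0.2]
finger_gap: -0.002
clock: 57.85
tool_pos: [654.2, 94.6, 211.8]
tool_rot: [0.13, 1.567, -0.13]
wrist_force: [0.2, 0.1, 0.5]
finger_gap: -0.002
[654.50505278  94.59733764 211.93874696] [-0.15763207  0.22381771 -1.28333693]
```

View pics/w14.png

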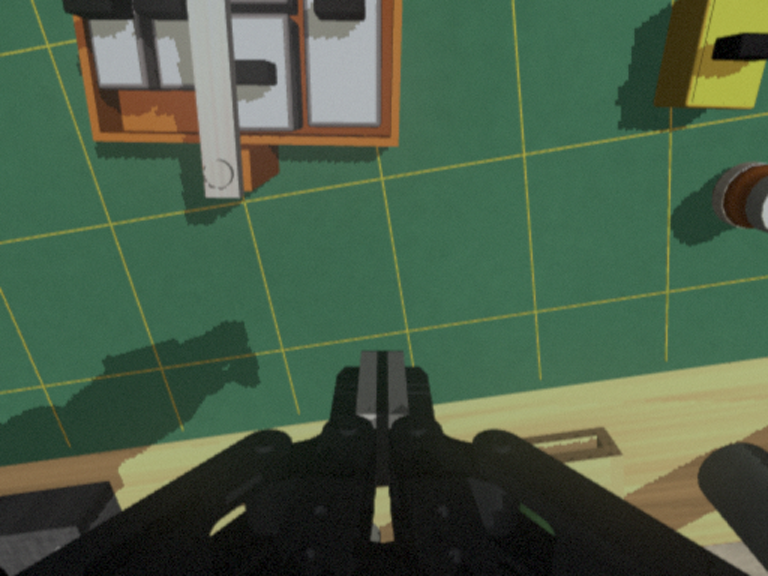

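```bash
python3 -c "
from h import *
c=load('w14')
a=px2w(c,209/1.5,1/1.5,90);b=px2w(c,223/1.5,197/1.5,90);d=a-b;print(np.radians(170.3)-np.arctan2(d[1],d[0]))
print(robot.close_job())"
```

```text
0.027466644399141593
the job is handed in; nothing more can be done
None
```

The job is handed in. All five grey part boxes on the bench are packed in the orange tray and the keeper bar is shut. There was no `box_wide` this time.

- **Bar opened:** I pushed it to about 1.69 rad before packing.
- **Packing:** The long box, the two short boxes side by side, and the two slim boxes all lie along the tray's x. The last overhead check put each one flat, clear of the walls and within a few millimetres of plan.
- **Bar shut:** I pushed it past the steel dome until it met a hard stop, where the force rose to about 16 N with no further movement. A picture showed it lying behind the dome. The arm was then moved clear.
- **Angle readings differ:** Before the final push, a camera estimate gave 0.007 rad. After backing off, another gave 0.027 rad, still under the 0.03 limit but close. That one came from a short stretch of bar at the picture's edge and is good to only about ±0.02. The hard stop and the view behind the dome say it is home.
- **Bystanders:** I touched none of the bystanders or the purple and yellow look-alikes, and the pictures showed none of them moved. I did not compare the final top picture against the first.

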